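# Lay out the paw and tooth care on the grooming bench

### The job

Lay out the grooming things on the three cork discs, left and right being the robot's own as it faces the bench: nest the two round balm tins one on the other on the left-hand disc, put the square tin on the right-hand disc with the finger toothbrush standing upright on top of it, and lay the grooming mitt flat, rib up, on the disc between those two. Centre each thing on what it stands on, and leave the steel bowl where it is.

Things in the scene. Friction and masses are not known exactly. Their poses are not given: they have to be found in the camera images.
- round_tin_1: One of two alike round balm tins, bare metal, cap shut: 60 mm across, 30 mm high, about 70 g; either may be the lower. Origin: centre of underside, z up. Foot 47 mm across, 4 mm high; plain side wall from 4 to 30 mm up. The top has a raised rim, 3 mm high, 53 mm across inside, that takes the other tin's foot: nested, the upper origin is 27 mm above the lower.
- round_tin_2: One of two alike round balm tins, bare metal, cap shut: 60 mm across, 30 mm high, about 70 g; either may be the lower. Origin: centre of underside, z up. Foot 47 mm across, 4 mm high; plain side wall from 4 to 30 mm up. The top has a raised rim, 3 mm high, 53 mm across inside, that takes the other tin's foot: nested, the upper origin is 27 mm above the lower.
- square_tin: Square tin of tooth powder, bare metal, shut; 56 x 56 mm, 28 mm high, flat lid and flat bottom (it does not nest with the round tins). Origin: centre of its underside, z up, x and y square to its sides. About 90 g.
- finger_brush: Orange silicone finger toothbrush: a hard thimble 53 mm high, standing on its open end. Origin: centre of its foot, z up. Foot flange 28 mm across and 4 mm high; above it the shaft is 20 to 21 mm across up to 46 mm, then rounds off. Short soft-looking bristles (nothing to feel) on its +x side. About 20 g, easily knocked over.
- mitt: Black grooming mitt in hard, rigid silicone with low nubs. Origin: centre of its underside, below the middle of the rib; z up. Palm 74 mm wide (x; a thumb sticks out to about +60 mm), 100 mm long (y, -50 to +50 mm), 14 mm thick. On its back a straight grip rib, 12 mm wide (x), 60 mm long (y), from 14 to 37 mm up, to be pinched across x from above. About 140 g.
- disc_a: One of three identical fixed cork discs, 90 mm across, 4 mm thick. Origin: centre of its underside, on the bench. Discs and steel bowl stand in a loose row across the far half of the bench, in any order; which disc is left, middle or right must be seen from its position (larger world y is further to the robot's left).
- disc_b: One of three identical fixed cork discs, 90 mm across, 4 mm thick. Origin: centre of its underside, on the bench. Discs and steel bowl stand in a loose row across the far half of the bench, in any order; which disc is left, middle or right must be seen from its position (larger world y is further to the robot's left).
- disc_c: One of three identical fixed cork discs, 90 mm across, 4 mm thick. Origin: centre of its underside, on the bench. Discs and steel bowl stand in a loose row across the far half of the bench, in any order; which disc is left, middle or right must be seen from its position (larger world y is further to the robot's left).
- bowl: Stainless steel dog bowl, 130 mm across the rim, 45 mm high, loose, about 450 g. Origin: centre of its underside. It stands at any place in the row of discs and is to be left alone.
Not all that is in view belongs to the job. Several things look just like the finger_brush: the one meant starts farthest to the robot's left. Leave any blue look-alike of the square_tin alone.

How it is judged:
At the end, for the whole second after the job is handed in: Within 15 mm of centre, level within 0.1 rad, at rest: one round tin on the left disc, mitt rib up on the middle one, square tin on the right one, brush upright on the square tin. The other round tin is nested on the first (within 6 mm, 24.5-28.5 mm up). Bowl moved under 20 mm (((height (world z) of round_tin_1 between 0.002 and 0.0065 m and ((horizontal distance between round_tin_1 and disc_a below 0.015 m and y of disc_a in the frame of disc_b above 0 m and y of disc_a in the frame of disc_c above 0 m) or (horizontal distance between round_tin_1 and disc_b below 0.015 m and y of disc_b in the frame of disc_a above 0 m and y of disc_b in the frame of disc_c above 0 m) or (horizontal distance between round_tin_1 and disc_c below 0.015 m and y of disc_c in the frame of disc_a above 0 m and y of disc_c in the frame of disc_b above 0 m)) and horizontal distance between round_tin_2 and round_tin_1 below 0.006 m and z of round_tin_2 in the frame of round_tin_1 between 0.0245 and 0.0285 m) or (height (world z) of round_tin_2 between 0.002 and 0.0065 m and ((horizontal distance between round_tin_2 and disc_a below 0.015 m and y of disc_a in the frame of disc_b above 0 m and y of disc_a in the frame of disc_c above 0 m) or (horizontal distance between round_tin_2 and disc_b below 0.015 m and y of disc_b in the frame of disc_a above 0 m and y of disc_b in the frame of disc_c above 0 m) or (horizontal distance between round_tin_2 and disc_c below 0.015 m and y of disc_c in the frame of disc_a above 0 m and y of disc_c in the frame of disc_b above 0 m)) and horizontal distance between round_tin_1 and round_tin_2 below 0.006 m and z of round_tin_1 in the frame of round_tin_2 between 0.0245 and 0.0285 m)) and ((horizontal distance between square_tin and disc_a below 0.015 m and y of disc_a in the frame of disc_b below 0 m and y of disc_a in the frame of disc_c below 0 m) or (horizontal distance between square_tin and disc_b below 0.015 m and y of disc_b in the frame of disc_a below 0 m and y of disc_b in the frame of disc_c below 0 m) or (horizontal distance between square_tin and disc_c below 0.015 m and y of disc_c in the frame of disc_a below 0 m and y of disc_c in the frame of disc_b below 0 m)) and (horizontal distance between mitt and disc_a below 0.015 m or horizontal distance between mitt and disc_b below 0.015 m or horizontal distance between mitt and disc_c below 0.015 m) and height (world z) of square_tin between 0.002 and 0.0065 m and height (world z) of mitt between 0.002 and 0.0065 m and horizontal distance between finger_brush and square_tin below 0.015 m and z of finger_brush in the frame of square_tin between 0.026 and 0.0305 m and angle between each of round_tin_1, round_tin_2, square_tin, finger_brush, mitt's own z axis and vertical below 0.1 rad and linear speed of each of round_tin_1, round_tin_2, square_tin, finger_brush, mitt below 0.02 m/s); the robot touches nothing.
It fails at once if the steel bowl is pushed more than 20 mm from its place or lifted (distance of bowl from where it was at the start of the episode above 0.02 m).
It also fails if it takes over 136 s, if anything falls off the work surface, if the arm or the gripper's body presses on something with over 40 N, if the wrist force passes 120 N, or if a joint passes its speed limit or range.

### The arm

A 6-joint arm with a two-finger parallel gripper is mounted at the origin on the work surface. World frame = base frame: x ahead of the robot, y to its left, z up, the work surface at z = 0. Lengths are in m, angles in rad, forces in N, time in s.
With the tool pointing down it reaches from about 0.275 to 0.825 m from the base axis. Payload 4.9 kg.
Tool frame: the origin (TCP) lies between the finger pads; the fingertips stand 19 mm ahead of it and the grasp point (between the pads) is the TCP; z points along the fingers, y is the line along which they close (so a half turn about z gives the same grasp; the last joint's range is limited). The gripper opens to 85 mm and grips with 20 to 120 N. Pads are 22 mm wide; open, the fingers measure 114 mm over their backs; the gripper's body (76 mm by 85 mm) begins 54 mm behind the grasp point. The pads swing forward as they close: fully open they stand 13 mm farther back than shut.
Start: joints at [0.998, 0.326, -0.193, 1.052, 0, 1.437], TCP at [0.234, 0.498, 0.25] pointing down, gripper open.
Joint ranges: [-2.65, 2.65], [-0.97, 1.79], [-1.3, 1.35], [-1.93, 2.1], [-1.47, 1.37], [-3.14, 3.14]. Speed limits (rad/s): [2.57, 2.57, 3.14, 3.14, 3.14, 3.14].

### API

Orientations are given as [roll, pitch, yaw] about the fixed x, y, z axes, in that order (R = Rz(yaw) Ry(pitch) Rx(roll)).
In Python, from station import sense, read_camera, hand_in gives the robot as it stands. The module is installed in compiled form; this text tells all that it offers.
- The arm moves only by the tool play_rows, never from a script. Its argument "commands" is a list of rows, each an object with "xyz": the shift along the tool's x, y, z in units of 30 cm (1.0 is 30 cm), a list of three; "turn": the turn, a rotation vector about the tool's x, y, z in units of 2 pi rad (1.0 is 2 pi rad), a list of three; "gripper": the opening, from 0 (shut) to 1 (fully open). In form: [{"xyz": [dx, dy, dz], "turn": [rx, ry, rz], "gripper": gripper}, ...]. A call has 1 to 5 rows; each row is the pose to reach, as a shift and turn from the pose commanded when the call began, along the tool's axes at that moment, turning the shorter way round; what a row does not reach only later rows make up. A row lasts 1/10 s, in which the tool goes at most 50 mm and 8.59 degrees, less where a joint would pass 70% of its speed; a pose out of reach is approached as far as the arm can. A call with a number of a shift or a turn outside -1 to 1 is refused whole. A call with a gripper value outside its range is refused whole. The fingers move at their own pace and stop on an object; the grip force is fixed at half the most. Time passes only in rows, so rows that repeat a pose let the fingers close. It gives the time, the measured TCP pose, the force, the opening and the grip force at its end, in the units of the state.
- sense(): the state, without advancing time (a new reading comes with each control period).
- read_camera(name): name is "scene" or "top" or "wrist"; returns a dict with "color" (384x512x3 uint8, red, green, blue), "mtx" (3x3 intrinsics, pixels), "rvec" (rotation vector, rad) and "tvec" (3), from world to camera coordinates, as OpenCV has them. Camera axes: x right, y down, z forward; pixel columns grow to the right and rows downward; lengths in m; the calibration is good to about 2 mm. A picture is of the moment at which its call begins. There is no depth.
- hand_in(): hands the job in; it is judged then, once.
The state is a dict: "time": time; "q": joint angles; "joint_vel": joint speeds; "joint_efforts": joint torques, N m; "tcp_pos": TCP position; "ee_rot": TCP orientation; "force": force on the tool from outside, world axes, zero at the start; "wrist_torque": the same for the moment, N m; "width": opening from 0.0 (shut) to 1.0 (fully open); "grip_force": force on a finger pad.
Only numpy, scipy, OpenCV 4.12 (cv2) and the standard library are available. Lean on these libraries where they do the work, as an engineer would, in place of code of your own. Each camera call takes 0.05 s, during which the arm holds its last target. There are 200 camera calls.

## Working session

There is one attempt and no reset: what is moved stays moved. The work goes in short steps, Python scripts to look and compute and a tool call to move; the robot and the scene stay as the last step left them, time stands still between calls to the robot, and variables do not carry over. Pictures are saved under pics/ and viewed, at most 14 in all, crops included, and the job is handed in when it is done.

Besides the shell and the picture viewer there is one more tool, called after ">>>" in YAML: its name, and indented under it one key for each argument. play_rows: Moves the arm, as the interface text tells. Shifts and turns lie within -1 to 1; 1 stands for 30 cm of shift or 2 pi rad of turn. Its arguments: {"type":"object","properties":{"commands":{"type":"array","items":{"type":"object","properties":{"xyz":{"type":"array","items":{"type":"number"}},"turn":{"type":"array","items":{"type":"number"}},"gripper":{"type":"number"}}}}},"required":["commands"]}

```bash
mkdir -p pics; python3 - <<'E'
from station import *
import cv2,numpy as np,pickle
s=sense();print(s['time'],s['tcp_pos'],s['ee_rot'],s['width'],s['q'])
d={}
for n in('scene','top'):
    c=read_camera(n);d[n]=c
    cv2.imwrite(f'pics/{n}0.png',cv2.resize(c['color'][:,:,::-1],(768,576),interpolation=cv2.INTER_CUBIC))
    R=cv2.Rodrigues(np.array(c['rvec'],float))[0];print(n,c['mtx'],-R.T@np.array(c['tvec']).ravel())
pickle.dump(d,open('d.pkl','wb'))
E
```

```text
0.0 [0.23333673 0.49743937 0.24949123] [-3.13985334e+00 -2.20515648e-04  2.70284252e+00] 0.9982487085762327 [ 9.97843425e-01  3.26960470e-01 -1.93587958e-01  1.05200108e+00
 -1.41886957e-05  1.43659338e+00]
scene [[490.26994592   0.         262.4560372 ]
 [  0.         490.26994592 192.22444488]
 [  0.           0.           1.        ]] [0.94996897 0.51666967 0.94441281]
top [[427.91736506   0.         264.83107867]
 [  0.         427.91736506 193.95522463]
 [  0.           0.           1.        ]] [ 0.31007084 -0.03459455  1.3226084 ]
```

View pics/top0.png

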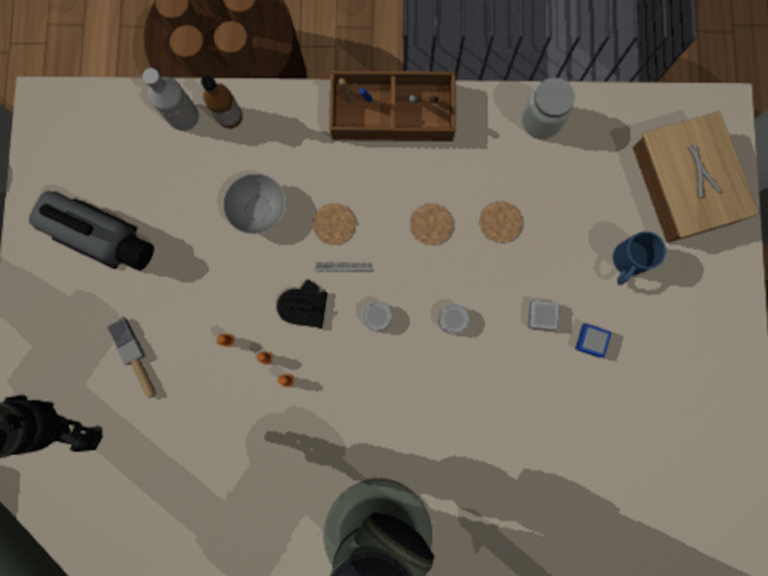

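View pics/scene0.png

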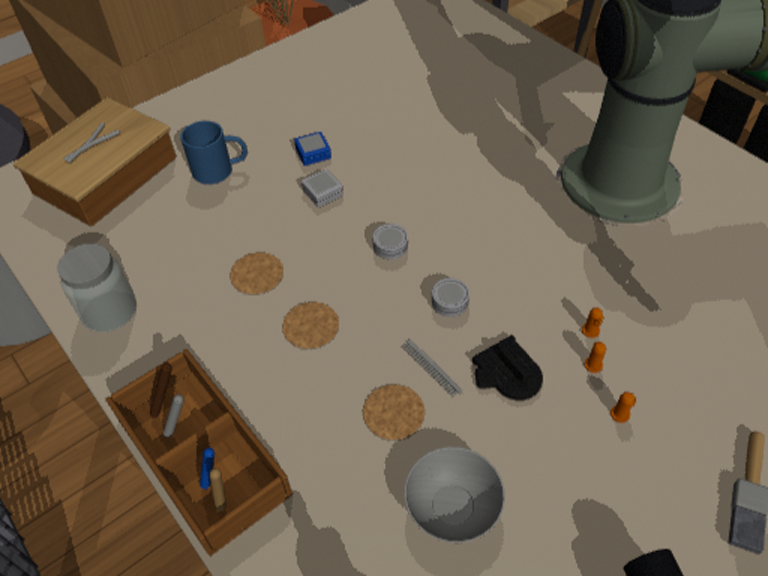

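The top view has world +x up and +y to the left (all pixels at 1.5x):
- **Discs:** (335,223) left, (431,224) middle, (501,222) right.
- **Bowl:** (254,203).
- **Mitt:** (303,305), rib roughly along y.
- **Round tins:** (377,315) and (454,318).
- **Square tin:** (544,314). The blue look-alike is at (594,340).
- **Brushes:** the leftmost is (225,340).

The scene view agrees. Next I'll segment and cross-check with both cameras.

```bash
cat > h.py <<'E'
import cv2,numpy as np,pickle
def cam(c):
    R=cv2.Rodrigues(np.array(c['rvec'],float))[0];return c['mtx'],R,np.array(c['tvec'],float).ravel()
def ray(c,u,v,z):
    K,R,t=cam(c);o=-R.T@t;d=R.T@np.linalg.solve(K,[u,v,1]);return o+d*(z-o[2])/d[2]
def proj(c,p):
    return cv2.projectPoints(np.array(p,float).reshape(-1,3),np.array(c['rvec'],float),np.array(c['tvec'],float),c['mtx'],None)[0].reshape(-1,2)
def blobs(m,a=30):
    n,l,s,_=cv2.connectedComponentsWithStats(m.astype(np.uint8)); return [(l==i) for i in range(1,n) if s[i,4]>a]
E
python3 - <<'E'
from h import *
d=pickle.load(open('d.pkl','rb'))
for n in d:
    c=d[n];hsv=cv2.cvtColor(c['color'],cv2.COLOR_RGB2HSV).astype(int);H,S,V=hsv[...,0],hsv[...,1],hsv[...,2]
    for nm,m,z,lo,hi in(('cork',(S>85)&(H<20)&(V>80),.004,300,3000),('orange',(S>180)&(H<15)&(V>90),.025,20,300)):
        for b in blobs(m,lo):
            if b.sum()>hi: continue
            v,u=np.nonzero(b);ct=cv2.minEnclosingCircle(np.c_[u,v].astype(np.float32))
            p=ray(c,u.mean(),v.mean(),z)
            print(n,nm,len(u),(u.mean().round(1),v.mean().round(1)),p.round(4),'bbox',u.min(),u.max(),v.min(),v.max())
im=d['top']['color'][:,:,::-1]
cv2.imwrite('pics/crop_top.png',cv2.resize(im[180:240,175:375],(800,240),interpolation=cv2.INTER_CUBIC))
im=d['scene']['color'][:,:,::-1]
cv2.imwrite('pics/crop_sc.png',cv2.resize(im[105:275,195:375],(635,600),interpolation=cv2.INTER_CUBIC))
a=cv2.imread('pics/crop_top.png');b=cv2.imread('pics/crop_sc.png');b=cv2.resize(b,(381,360))
o=np.zeros((600,800,3),np.uint8);o[:240]=a;o[240:,:381]=b;cv2.imwrite('pics/c1.png',o)
E
```

```text
scene cork 585 (np.float64(360.2), np.float64(6.3)) [-0.3095 -0.4895  0.004 ] bbox 338 388 0 17
scene cork 782 (np.float64(170.7), np.float64(181.7)) [ 0.6362 -0.2459  0.004 ] bbox 153 188 168 195
scene cork 929 (np.float64(206.7), np.float64(216.4)) [ 0.6297 -0.1     0.004 ] bbox 188 225 201 232
scene cork 652 (np.float64(93.6), np.float64(267.7)) [ 0.901  -0.1482  0.004 ] bbox 74 108 245 293
scene cork 1199 (np.float64(262.1), np.float64(274.3)) [0.6281 0.1036 0.004 ] bbox 242 282 256 292
scene cork 660 (np.float64(122.8), np.float64(310.6)) [ 0.9025 -0.017   0.004 ] bbox 104 139 289 334
scene orange 105 (np.float64(394.9), np.float64(217.3)) [0.3086 0.1959 0.025 ] bbox 388 400 206 224
scene orange 125 (np.float64(397.0), np.float64(239.6)) [0.3516 0.239  0.025 ] bbox 390 403 228 247
scene orange 123 (np.float64(414.7), np.float64(273.5)) [0.3886 0.319  0.025 ] bbox 407 420 262 281
top cork 2081 (np.float64(234.3), np.float64(14.0)) [1.0823 0.0707 0.004 ] bbox 189 268 0 40
top cork 335 (np.float64(152.9), np.float64(24.1)) [1.0441 0.337  0.004 ] bbox 143 163 14 34
top cork 339 (np.float64(123.3), np.float64(26.7)) [1.034  0.4337 0.004 ] bbox 113 134 17 36
top cork 821 (np.float64(257.1), np.float64(70.3)) [ 0.8887 -0.0065  0.004 ] bbox 212 303 33 86
top cork 598 (np.float64(333.6), np.float64(147.6)) [ 0.635  -0.2507  0.004 ] bbox 320 347 135 161
top cork 602 (np.float64(222.3), np.float64(148.9)) [0.6277 0.1001 0.004 ] bbox 208 236 136 162
top cork 600 (np.float64(287.3), np.float64(149.1)) [ 0.6288 -0.1045  0.004 ] bbox 274 301 136 162
top orange 31 (np.float64(175.6), np.float64(238.3)) [0.3452 0.2328 0.025 ] bbox 172 180 235 241
top orange 30 (np.float64(189.4), np.float64(252.7)) [0.3025 0.1898 0.025 ] bbox 186 194 250 256
```

View pics/c1.png

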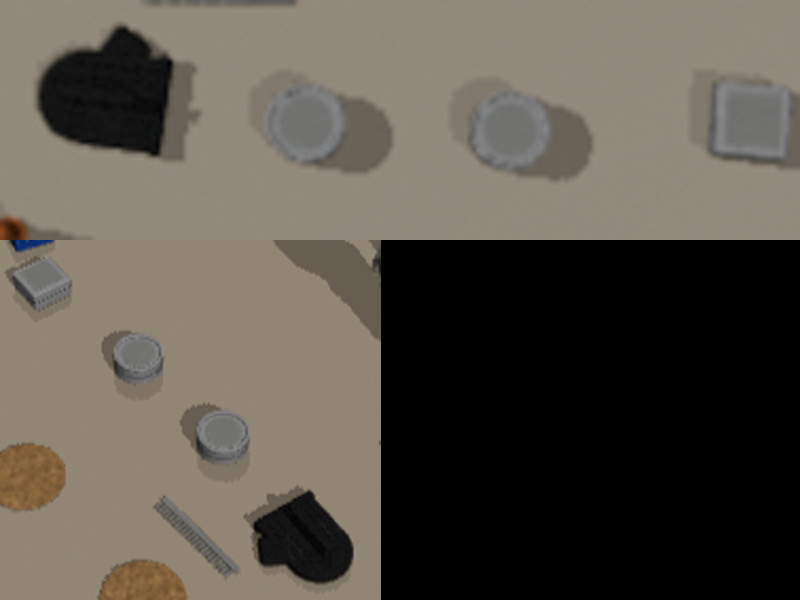

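```bash
python3 - <<'E'
from h import *
d=pickle.load(open('d.pkl','rb'));T,S=d['top'],d['scene']
t=lambda x,y,z:ray(T,175+x/4-.375,180+y/4-.375,z)[:2].round(4)
s=lambda x,y,z:ray(S,195+x/2.117-.26,105+(y-240)/2.117-.26,z)[:2].round(4)
print('A',t(306,122,.03),s(223,434,.03));print('B',t(510,129,.03),s(138,354,.03));print('SQ',t(749,119,.028),s(42,281,.028))
print('mitt',t(100.3,96.8,.014),'cuff',t(172,60,.014),t(158,153,.014),'scene rib ends',s(293,507,.037),s(324,553,.037))
for n,c in d.items():
    h=cv2.cvtColor(c['color'],cv2.COLOR_RGB2HSV).astype(int)
    for b in blobs((h[...,1]>150)&(h[...,0]<15)&(h[...,2]>70),15):
        v,u=np.nonzero(b)
        p=ray(c,u.mean(),v.mean(),.02)
        if p[0]<.45 and p[1]>.1: print(n,len(u),u.mean(),v.mean(),*[ray(c,u.mean(),v.mean(),z)[:2].round(4) for z in(.02,.025,.03)])
E
```

```text
A [0.4322 0.006 ] [0.4356 0.0129]
B [ 0.4283 -0.1486] [ 0.4309 -0.1423]
SQ [ 0.4377 -0.3304] [ 0.4427 -0.3204]
mitt [0.4517 0.1649] cuff [0.4807 0.1105] [0.4088 0.1195] scene rib ends [0.4494 0.1362] [0.4652 0.1965]
scene 135 394.6296296296296 216.8 [0.3045 0.1928] [0.308  0.1946] [0.3115 0.1963]
scene 149 396.7986577181208 239.34228187919464 [0.3482 0.2368] [0.3514 0.2383] [0.3547 0.2398]
scene 150 414.34 273.2133333333333 [0.3855 0.317 ] [0.3886 0.3181] [0.3916 0.3192]
top 55 149.8 226.52727272727273 [0.3803 0.3136] [0.38   0.3122] [0.3797 0.3109]
top 46 175.93478260869566 238.2173913043478 [0.3456 0.2329] [0.3455 0.2319] [0.3454 0.2308]
top 51 190.09803921568627 253.31372549019608 [0.3008 0.1886] [0.3008 0.1877] [0.3008 0.1868]
```

>>> play_rows:
  commands:
    - {"xyz": [-0.37, -0.34, 0], "turn": [0, 0, -0.07], "gripper": 1}
    - {"xyz": [-0.37, -0.34, 0], "turn": [0, 0, -0.07], "gripper": 1}
    - {"xyz": [-0.37, -0.34, 0], "turn": [0, 0, -0.07], "gripper": 1}
    - {"xyz": [-0.37, -0.34, 0], "turn": [0, 0, -0.07], "gripper": 1}
    - {"xyz": [-0.37, -0.34, 0], "turn": [0, 0, -0.07], "gripper": 1}

```text
time: 0.6
tcp_pos: [0.2912, 0.3567, 0.2502]
ee_rot: [-3.141, -0.0, 3.139]
force: [0.7, 0.3, 0.4]
width: 1.004
grip_force: 0.0
```

>>> play_rows:
  commands:
    - {"xyz": [-0.24, -0.58, 0.08], "turn": [0, 0, 0], "gripper": 1}
    - {"xyz": [-0.24, -0.58, 0.08], "turn": [0, 0, 0], "gripper": 1}
    - {"xyz": [-0.24, -0.58, 0.08], "turn": [0, 0, 0], "gripper": 1}
    - {"xyz": [-0.24, -0.58, 0.08], "turn": [0, 0, 0], "gripper": 1}
    - {"xyz": [-0.24, -0.58, 0.08], "turn": [0, 0, 0], "gripper": 1}

```text
time: 1.1
tcp_pos: [0.3643, 0.1818, 0.2257]
ee_rot: [-3.14, -0.0, 3.136]
force: [0.4, 0.7, -0.5]
width: 1.003
grip_force: 0.0
```

>>> play_rows:
  commands:
    - {"xyz": [-0.24, -0.58, 0.08], "turn": [0, 0, 0], "gripper": 1}
    - {"xyz": [-0.24, -0.58, 0.08], "turn": [0, 0, 0], "gripper": 1}
    - {"xyz": [-0.24, -0.58, 0.08], "turn": [0, 0, 0], "gripper": 1}
    - {"xyz": [-0.24, -0.58, 0.08], "turn": [0, 0, 0], "gripper": 1}
    - {"xyz": [-0.24, -0.58, 0.08], "turn": [0, 0, 0], "gripper": 1}

```text
time: 1.6
tcp_pos: [0.4375, 0.0082, 0.2018]
ee_rot: [-3.141, 0.001, 3.138]
force: [-0.4, 0.8, -0.4]
width: 0.999
grip_force: 0.0
```

```bash
python3 - <<'E'
from station import *
from h import *
s=sense();print(s['time'],s['tcp_pos'],s['ee_rot'],s['width'])
c=read_camera('wrist');pickle.dump(c,open('w0.pkl','wb'))
cv2.imwrite('pics/w0.png',c['color'][:,:,::-1]);print(c['mtx'][0],ray(c,256,192,0))
print(proj(c,[[.434,.0095,.03]]))
E
```

```text
1.6 [0.43749018 0.00816484 0.20184871] [-3.14092619e+00  1.11469391e-03  3.13758280e+00] 0.9991505621404817
[334.33287997   0.         256.15130715] [0.45850237 0.00730254 0.        ]
[[258.27972329 175.56702725]]
```

View pics/w0.png

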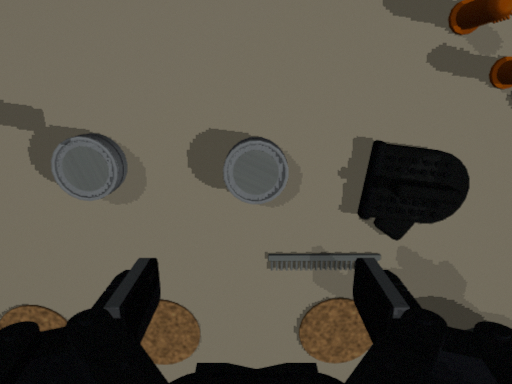

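The wrist view shows tin A's lid at (255,171), tin B's at (88,166), the mitt at about (415,188) and the left disc at (339,329). I'll turn these into positions.

```bash
python3 - <<'E'
from h import *
c=pickle.load(open('w0.pkl','rb'))
for n,u,v,z in(('A',255,171,.03),('B',87.5,166,.03),('discL',338.5,329,.004),('cuff1',379,141,.014),('cuff2',360,217,.014)):print(n,ray(c,u,v,z).round(4))
h=cv2.cvtColor(c['color'],cv2.COLOR_RGB2HSV).astype(int)
for b in blobs((h[...,1]>85)&(h[...,0]<20)&(h[...,2]>60),100):
    v,u=np.nonzero(b);(x,y),r=cv2.minEnclosingCircle(np.c_[u,v].astype(np.float32));print(x,y,r,ray(c,x,y,.004).round(4))
K,R,t=cam(c);print(-R.T@t)
E
```

```text
A [0.4298 0.0066 0.03  ]
B [ 0.4247 -0.1434  0.03  ]
discL [0.6216 0.1012 0.004 ]
cuff1 [0.4056 0.1209 0.014 ]
cuff2 [0.4805 0.1102 0.014 ]
465.74786376953125 16.420679092407227 18.377696990966797 [0.3011 0.1874 0.004 ]
500.5 8.772727012634277 13.682598114013672 [0.2954 0.2158 0.004 ]
506.0 72.5 17.241039276123047 [0.3463 0.2318 0.004 ]
335.9757995605469 333.8291931152344 37.43254852294922 [0.6283 0.0988 0.004 ]
167.13963317871094 332.98126220703125 32.76860046386719 [ 0.6265 -0.0957  0.004 ]
32.89393997192383 323.5 33.20042037963867 [ 0.613  -0.2478  0.004 ]
[0.36122079 0.00815144 0.3236214 ]
```

>>> play_rows:
  commands:
    - {"xyz": [0.015, 0, 0.15], "turn": [0, 0, 0], "gripper": 1}
    - {"xyz": [0.015, 0, 0.3], "turn": [0, 0, 0], "gripper": 1}
    - {"xyz": [0.015, 0, 0.45], "turn": [0, 0, 0], "gripper": 1}
    - {"xyz": [0.015, 0, 0.55], "turn": [0, 0, 0], "gripper": 1}
    - {"xyz": [0.015, 0, 0.6], "turn": [0, 0, 0], "gripper": 1}

```text
time: 2.15
tcp_pos: [0.4284, 0.0132, 0.0199]
ee_rot: [3.14, -0.004, -3.138]
force: [-0.4, 0.1, 0.2]
width: 0.999
grip_force: 0.0
```

>>> play_rows:
  commands:
    - {"xyz": [0, 0, 0], "turn": [0, 0, 0], "gripper": 1}
    - {"xyz": [0, 0, 0], "turn": [0, 0, 0], "gripper": 0.6}
    - {"xyz": [0, 0, 0], "turn": [0, 0, 0], "gripper": 0.6}
    - {"xyz": [0, 0, 0], "turn": [0, 0, 0], "gripper": 0.6}
    - {"xyz": [0, 0, 0], "turn": [0, 0, 0], "gripper": 0.6}

```text
time: 2.65
tcp_pos: [0.4317, 0.0112, 0.0239]
ee_rot: [3.141, 0.003, -3.14]
force: [-0.6, 1.7, 5.3]
width: 0.672
grip_force: 63.2
```

>>> play_rows:
  commands:
    - {"xyz": [0, 0, 0], "turn": [0, 0, 0], "gripper": 0.6}
    - {"xyz": [0, 0, 0], "turn": [0, 0, 0], "gripper": 0.6}
    - {"xyz": [0, 0, 0], "turn": [0, 0, 0], "gripper": 0.6}
    - {"xyz": [0, 0, 0], "turn": [0, 0, 0], "gripper": 0.6}
    - {"xyz": [0, 0, 0], "turn": [0, 0, 0], "gripper": 0.6}

```text
time: 3.15
tcp_pos: [0.4317, 0.0112, 0.0239]
ee_rot: [3.14, 0.003, -3.14]
force: [-1.7, 2.5, 6.3]
width: 0.676
grip_force: 63.3
```

>>> play_rows:
  commands:
    - {"xyz": [0, 0, -0.15], "turn": [0, 0, 0], "gripper": 0.6}
    - {"xyz": [-0.05, 0.02, -0.27], "turn": [0, 0, 0], "gripper": 0.6}
    - {"xyz": [-0.15, 0.07, -0.27], "turn": [0, 0, 0], "gripper": 0.6}
    - {"xyz": [-0.25, 0.12, -0.27], "turn": [0, 0, 0], "gripper": 0.6}
    - {"xyz": [-0.35, 0.16, -0.27], "turn": [0, 0, 0], "gripper": 0.6}

```text
time: 3.65
tcp_pos: [0.5374, 0.0597, 0.1053]
ee_rot: [3.141, 0.003, -3.14]
force: [0.7, -0.0, -1.2]
width: 0.674
grip_force: 64.9
```

>>> play_rows:
  commands:
    - {"xyz": [-0.1, 0.05, 0], "turn": [0, 0, 0], "gripper": 0.6}
    - {"xyz": [-0.2, 0.1, 0], "turn": [0, 0, 0], "gripper": 0.6}
    - {"xyz": [-0.3, 0.14, 0], "turn": [0, 0, 0], "gripper": 0.6}
    - {"xyz": [-0.3, 0.14, 0], "turn": [0, 0, 0], "gripper": 0.6}
    - {"xyz": [-0.3, 0.14, 0], "turn": [0, 0, 0], "gripper": 0.6}

```text
time: 4.15
tcp_pos: [0.6256, 0.1012, 0.1038]
ee_rot: [-3.142, 0.0, -3.14]
force: [0.1, -0.8, -1.4]
width: 0.677
grip_force: 64.9
```

>>> play_rows:
  commands:
    - {"xyz": [0, 0, 0], "turn": [0, 0, 0], "gripper": 0.6}
    - {"xyz": [0, 0, 0], "turn": [0, 0, 0], "gripper": 0.6}
    - {"xyz": [0, 0, 0], "turn": [0, 0, 0], "gripper": 0.6}

```text
time: 4.45
tcp_pos: [0.6249, 0.1004, 0.1036]
ee_rot: [-3.142, -0.0, -3.141]
force: [0.5, 0.8, -0.9]
width: 0.675
grip_force: 64.9
```

```bash
python3 - <<'E'
from station import *
from h import *
s=sense();print(s['time'],s['tcp_pos'],s['ee_rot'],s['width'])
c=read_camera('wrist');pickle.dump(c,open('w1.pkl','wb'))
t=read_camera('top')
o=np.zeros((384,768,3),np.uint8);o[:,:512]=c['color'][:,:,::-1]
o[:256,512:]=cv2.resize(t['color'][:,:,::-1][100:228,160:288],(256,256));cv2.imwrite('pics/w1.png',o)
E
```

```text
4.45 [0.62490574 0.10037271 0.10360906] [-3.14156918e+00 -2.41470888e-04 -3.14110200e+00] 0.6747623093209444
```

View pics/w1.png

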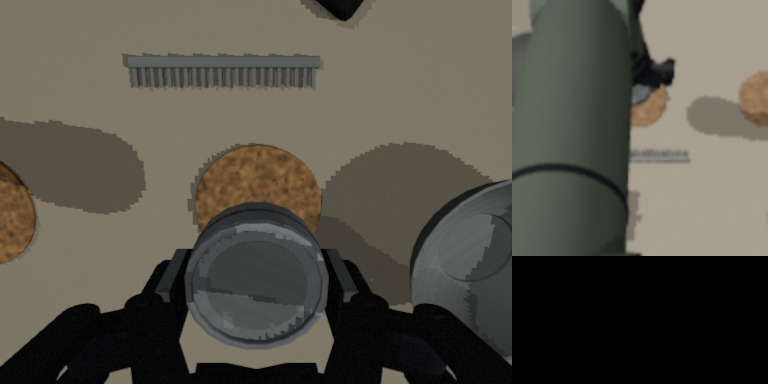

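The tin is held level with its rim at about (257,284). The disc below spans u 194–322, with its near edge at v 144, and there's clearance to the bowl on the right.

```bash
python3 - <<'E'
from h import *
c=pickle.load(open('w1.pkl','rb'))
print('tin',ray(c,257,283,.11),ray(c,187,283,.11),ray(c,328,283,.11))
e=ray(c,258,144,.004);print('disc x',e[0]+.045, 'y',ray(c,194,200,.004)[1],ray(c,322,200,.004)[1], ray(c,-1,208,.004)[:2])
E
```

```text
tin [0.62082858 0.10032631 0.11      ] [0.6208551  0.07271832 0.11      ] [0.6208017  0.12832422 0.11      ]
disc x 0.6269454372252022 y 0.05665076441986908 0.14583220062048538 [ 0.62697069 -0.08062357]
```

>>> play_rows:
  commands:
    - {"xyz": [-0.01, 0.003, 0.1], "turn": [0, 0, 0], "gripper": 0.6}
    - {"xyz": [-0.01, 0.003, 0.16], "turn": [0, 0, 0], "gripper": 0.6}
    - {"xyz": [-0.01, 0.003, 0.18], "turn": [0, 0, 0], "gripper": 0.6}
    - {"xyz": [-0.01, 0.003, 0.2], "turn": [0, 0, 0], "gripper": 0.6}
    - {"xyz": [-0.01, 0.003, 0.2], "turn": [0, 0, 0], "gripper": 0.6}

```text
time: 5.05
tcp_pos: [0.6285, 0.1016, 0.0431]
ee_rot: [-3.142, -0.0, -3.141]
force: [-0.0, 0.6, -1.4]
width: 0.676
grip_force: 64.9
```

>>> play_rows:
  commands:
    - {"xyz": [0, 0, 0.01], "turn": [0, 0, 0], "gripper": 0.6}
    - {"xyz": [0, 0, 0.02], "turn": [0, 0, 0], "gripper": 0.6}
    - {"xyz": [0, 0, 0.025], "turn": [0, 0, 0], "gripper": 0.6}

```text
time: 5.35
tcp_pos: [0.6288, 0.1017, 0.036]
ee_rot: [3.142, 0.001, -3.141]
force: [1.5, -0.5, -1.1]
width: 0.673
grip_force: 64.9
```

>>> play_rows:
  commands:
    - {"xyz": [0, 0, 0.01], "turn": [0, 0, 0], "gripper": 0.6}
    - {"xyz": [0, 0, 0.02], "turn": [0, 0, 0], "gripper": 0.6}
    - {"xyz": [0, 0, 0.02], "turn": [0, 0, 0], "gripper": 0.6}

```text
time: 5.65
tcp_pos: [0.6282, 0.1016, 0.0293]
ee_rot: [-3.142, -0.001, -3.141]
force: [-1.4, -0.0, -0.0]
width: 0.674
grip_force: 64.9
```

>>> play_rows:
  commands:
    - {"xyz": [0, 0, 0.004], "turn": [0, 0, 0], "gripper": 0.6}
    - {"xyz": [0, 0, 0.004], "turn": [0, 0, 0], "gripper": 1}
    - {"xyz": [0, 0, 0.004], "turn": [0, 0, 0], "gripper": 1}
    - {"xyz": [0, 0, 0.004], "turn": [0, 0, 0], "gripper": 1}
    - {"xyz": [0, 0, 0.004], "turn": [0, 0, 0], "gripper": 1}

```text
time: 6.15
tcp_pos: [0.6287, 0.1017, 0.0288]
ee_rot: [3.142, 0.0, -3.141]
force: [-0.2, -0.1, 0.3]
width: 0.997
grip_force: 0.0
```

>>> play_rows:
  commands:
    - {"xyz": [0, 0, 0], "turn": [0, 0, 0.02], "gripper": 1}
    - {"xyz": [0, 0, 0], "turn": [0, 0, 0.04], "gripper": 1}
    - {"xyz": [0, 0, 0], "turn": [0, 0, 0.06], "gripper": 1}
    - {"xyz": [0, 0, 0], "turn": [0, 0, 0.08], "gripper": 1}
    - {"xyz": [0, 0, 0], "turn": [0, 0, 0.1], "gripper": 1}

```text
time: 6.65
tcp_pos: [0.6287, 0.1017, 0.0287]
ee_rot: [3.141, 0.0, 2.509]
force: [0.0, -0.0, 0.3]
width: 0.997
grip_force: 0.0
```

>>> play_rows:
  commands:
    - {"xyz": [0, 0, 0], "turn": [0, 0, 0.02], "gripper": 1}
    - {"xyz": [0, 0, 0], "turn": [0, 0, 0.04], "gripper": 1}
    - {"xyz": [0, 0, 0], "turn": [0, 0, 0.06], "gripper": 1}
    - {"xyz": [0, 0, 0], "turn": [0, 0, 0.08], "gripper": 1}
    - {"xyz": [0, 0, 0], "turn": [0, 0, 0.1], "gripper": 1}

```text
time: 7.15
tcp_pos: [0.6287, 0.1017, 0.0287]
ee_rot: [3.141, 0.0, 1.881]
force: [-0.3, 0.6, 0.2]
width: 1.002
grip_force: 0.0
```

>>> play_rows:
  commands:
    - {"xyz": [0, 0, 0], "turn": [0, 0, 0.02], "gripper": 1}
    - {"xyz": [0, 0, 0], "turn": [0, 0, 0.04], "gripper": 1}
    - {"xyz": [0, 0, 0], "turn": [0, 0, 0.05], "gripper": 1}
    - {"xyz": [0, 0, 0], "turn": [0, 0, 0.05], "gripper": 1}
    - {"xyz": [0, 0, 0], "turn": [0, 0, 0.05], "gripper": 1}

```text
time: 7.65
tcp_pos: [0.6286, 0.1017, 0.0287]
ee_rot: [3.141, -0.0, 1.573]
force: [-0.3, -0.2, -0.2]
width: 1.002
grip_force: 0.0
```

>>> play_rows:
  commands:
    - {"xyz": [0, 0, 0], "turn": [0, 0, 0], "gripper": 0.6}
    - {"xyz": [0, 0, 0], "turn": [0, 0, 0], "gripper": 0.6}
    - {"xyz": [0, 0, 0], "turn": [0, 0, 0], "gripper": 0.6}
    - {"xyz": [0, 0, 0], "turn": [0, 0, 0], "gripper": 0.6}
    - {"xyz": [0, 0, 0], "turn": [0, 0, 0], "gripper": 0.6}

```text
time: 8.15
tcp_pos: [0.629, 0.1017, 0.0291]
ee_rot: [3.141, -0.0, 1.572]
force: [-0.7, 0.0, 4.7]
width: 0.673
grip_force: 64.3
```

>>> play_rows:
  commands:
    - {"xyz": [0, 0, 0], "turn": [0, 0, 0], "gripper": 0.6}
    - {"xyz": [0, 0, 0], "turn": [0, 0, 0], "gripper": 0.6}
    - {"xyz": [0, 0, 0], "turn": [0, 0, 0], "gripper": 0.6}

```text
time: 8.45
tcp_pos: [0.629, 0.1017, 0.0291]
ee_rot: [3.141, -0.0, 1.572]
force: [-0.2, -1.4, 6.2]
width: 0.676
grip_force: 64.3
```

>>> play_rows:
  commands:
    - {"xyz": [0, 0, 0], "turn": [0, 0, 0], "gripper": 1}
    - {"xyz": [0, 0, 0], "turn": [0, 0, 0], "gripper": 1}
    - {"xyz": [0, 0, 0], "turn": [0, 0, 0], "gripper": 1}
    - {"xyz": [0, 0, 0], "turn": [0, 0, 0], "gripper": 1}

```text
time: 8.85
tcp_pos: [0.6284, 0.1017, 0.0283]
ee_rot: [-3.141, -0.0, 1.572]
force: [-0.1, 0.1, 0.5]
width: 1.0
grip_force: 0.0
```

>>> play_rows:
  commands:
    - {"xyz": [0, 0, -0.15], "turn": [0, 0, 0], "gripper": 1}
    - {"xyz": [0, 0, -0.3], "turn": [0, 0, 0], "gripper": 1}
    - {"xyz": [-0.07, -0.06, -0.3], "turn": [0, 0, 0], "gripper": 1}
    - {"xyz": [-0.17, -0.14, -0.3], "turn": [0, 0, 0], "gripper": 1}
    - {"xyz": [-0.27, -0.22, -0.3], "turn": [0, 0, 0], "gripper": 1}

```text
time: 9.35
tcp_pos: [0.5622, 0.0201, 0.119]
ee_rot: [3.141, 0.0, 1.573]
force: [0.2, -0.4, 0.5]
width: 0.999
grip_force: 0.0
```

>>> play_rows:
  commands:
    - {"xyz": [-0.1, -0.08, 0], "turn": [0, 0, 0], "gripper": 1}
    - {"xyz": [-0.2, -0.16, 0], "turn": [0, 0, 0], "gripper": 1}
    - {"xyz": [-0.3, -0.24, 0], "turn": [0, 0, 0], "gripper": 1}
    - {"xyz": [-0.4, -0.33, 0], "turn": [0, 0, 0], "gripper": 1}
    - {"xyz": [-0.4, -0.33, 0], "turn": [0, 0, 0], "gripper": 1}

```text
time: 9.85
tcp_pos: [0.4606, -0.1018, 0.1183]
ee_rot: [-3.139, 0.0, 1.566]
force: [-0.1, 0.5, -0.1]
width: 1.001
grip_force: 0.0
```

>>> play_rows:
  commands:
    - {"xyz": [-0.1, -0.08, 0], "turn": [0, 0, 0], "gripper": 1}
    - {"xyz": [-0.15, -0.12, 0], "turn": [0, 0, 0], "gripper": 1}
    - {"xyz": [-0.15, -0.12, 0], "turn": [0, 0, 0], "gripper": 1}
    - {"xyz": [-0.15, -0.12, 0], "turn": [0, 0, 0], "gripper": 1}
    - {"xyz": [-0.15, -0.12, 0], "turn": [0, 0, 0], "gripper": 1}

```text
time: 10.35
tcp_pos: [0.4287, -0.1439, 0.1187]
ee_rot: [3.141, -0.0, 1.573]
force: [0.1, -0.4, -0.9]
width: 0.998
grip_force: 0.0
```

```bash
python3 - <<'E'
from station import *
from h import *
s=sense();print(s['time'],s['tcp_pos'],s['ee_rot'])
c=read_camera('wrist');pickle.dump(c,open('w2.pkl','wb'))
t=read_camera('top')
o=np.zeros((384,768,3),np.uint8);o[:,:512]=c['color'][:,:,::-1]
o[:256,512:]=cv2.resize(t['color'][:,:,::-1][100:228,160:288],(256,256));cv2.imwrite('pics/w2.png',o)
E
```

```text
10.35 [ 0.42872978 -0.14390757  0.11867419] [ 3.14086135e+00 -1.78727890e-04  1.57302530e+00]
```

View pics/w2.png

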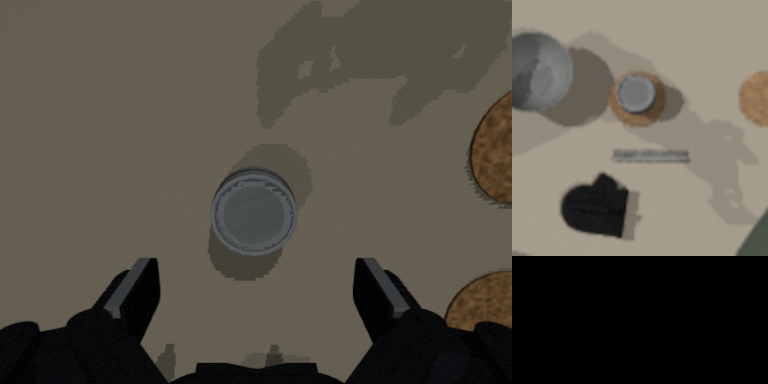

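The first round tin sits well centred on the left disc, and tin B is centred between the fingers at (253,214). I'll descend and centre it both ways.

>>> play_rows:
  commands:
    - {"xyz": [0, 0, 0.13], "turn": [0, 0, 0], "gripper": 1}
    - {"xyz": [0, 0, 0.25], "turn": [0, 0, 0], "gripper": 1}
    - {"xyz": [0, 0, 0.317], "turn": [0, 0, 0], "gripper": 1}
    - {"xyz": [0, 0, 0.317], "turn": [0, 0, 0], "gripper": 1}
    - {"xyz": [0, 0, 0.317], "turn": [0, 0, 0], "gripper": 0.6}

```text
time: 10.95
tcp_pos: [0.428, -0.1441, 0.0236]
ee_rot: [-3.141, -0.0, 1.573]
force: [-0.3, -0.2, 0.5]
width: 0.862
grip_force: 0.0
```

>>> play_rows:
  commands:
    - {"xyz": [0, 0, 0], "turn": [0, 0, 0], "gripper": 0.6}
    - {"xyz": [0, 0, 0], "turn": [0, 0, 0], "gripper": 0.6}
    - {"xyz": [0, 0, 0], "turn": [0, 0, 0], "gripper": 0.6}
    - {"xyz": [0, 0, 0], "turn": [0, 0, 0], "gripper": 0.6}
    - {"xyz": [0, 0, 0], "turn": [0, 0, 0], "gripper": 0.6}

```text
time: 11.45
tcp_pos: [0.4289, -0.1448, 0.0251]
ee_rot: [3.139, 0.001, 1.572]
force: [-1.8, 1.5, 5.9]
width: 0.673
grip_force: 63.7
```

>>> play_rows:
  commands:
    - {"xyz": [0, 0, 0], "turn": [0, 0, 0], "gripper": 1}
    - {"xyz": [0, 0, 0], "turn": [0, 0, 0], "gripper": 1}
    - {"xyz": [0, 0, 0], "turn": [0, 0, 0], "gripper": 1}
    - {"xyz": [0, 0, 0], "turn": [0, 0, 0], "gripper": 1}

```text
time: 11.85
tcp_pos: [0.428, -0.1446, 0.0236]
ee_rot: [3.141, 0.0, 1.572]
force: [-0.2, 0.3, 0.8]
width: 1.001
grip_force: 0.0
```

>>> play_rows:
  commands:
    - {"xyz": [0, 0, 0], "turn": [0, 0, -0.02], "gripper": 1}
    - {"xyz": [0, 0, 0], "turn": [0, 0, -0.04], "gripper": 1}
    - {"xyz": [0, 0, 0], "turn": [0, 0, -0.06], "gripper": 1}
    - {"xyz": [0, 0, 0], "turn": [0, 0, -0.08], "gripper": 1}
    - {"xyz": [0, 0, 0], "turn": [0, 0, -0.1], "gripper": 1}

```text
time: 12.35
tcp_pos: [0.4278, -0.1446, 0.0234]
ee_rot: [-3.142, -0.0, 2.205]
force: [0.1, -0.9, -0.6]
width: 0.999
grip_force: 0.0
```

>>> play_rows:
  commands:
    - {"xyz": [0, 0, 0], "turn": [0, 0, -0.02], "gripper": 1}
    - {"xyz": [0, 0, 0], "turn": [0, 0, -0.04], "gripper": 1}
    - {"xyz": [0, 0, 0], "turn": [0, 0, -0.06], "gripper": 1}
    - {"xyz": [0, 0, 0], "turn": [0, 0, -0.08], "gripper": 1}
    - {"xyz": [0, 0, 0], "turn": [0, 0, -0.1], "gripper": 1}

```text
time: 12.85
tcp_pos: [0.4278, -0.1446, 0.0234]
ee_rot: [-3.142, -0.0, 2.834]
force: [-0.7, -0.2, -0.4]
width: 1.002
grip_force: 0.0
```

>>> play_rows:
  commands:
    - {"xyz": [0, 0, 0], "turn": [0, 0, -0.02], "gripper": 1}
    - {"xyz": [0, 0, 0], "turn": [0, 0, -0.04], "gripper": 1}
    - {"xyz": [0, 0, 0], "turn": [0, 0, -0.05], "gripper": 1}
    - {"xyz": [0, 0, 0], "turn": [0, 0, -0.05], "gripper": 1}
    - {"xyz": [0, 0, 0], "turn": [0, 0, -0.05], "gripper": 1}

```text
time: 13.35
tcp_pos: [0.4278, -0.1446, 0.0234]
ee_rot: [3.142, -0.0, 3.141]
force: [-0.2, 1.0, -0.3]
width: 1.001
grip_force: 0.0
```

>>> play_rows:
  commands:
    - {"xyz": [0, 0, 0], "turn": [0, 0, 0], "gripper": 0.6}
    - {"xyz": [0, 0, 0], "turn": [0, 0, 0], "gripper": 0.6}
    - {"xyz": [0, 0, 0], "turn": [0, 0, 0], "gripper": 0.6}
    - {"xyz": [0, 0, 0], "turn": [0, 0, 0], "gripper": 0.6}
    - {"xyz": [0, 0, 0], "turn": [0, 0, 0], "gripper": 0.6}

```text
time: 13.85
tcp_pos: [0.428, -0.1447, 0.0239]
ee_rot: [-3.141, 0.0, -3.141]
force: [-1.2, 0.5, 5.3]
width: 0.675
grip_force: 63.2
```

>>> play_rows:
  commands:
    - {"xyz": [0, 0, 0], "turn": [0, 0, 0], "gripper": 0.6}
    - {"xyz": [0, 0, 0], "turn": [0, 0, 0], "gripper": 0.6}

```text
time: 14.05
tcp_pos: [0.4279, -0.1447, 0.0239]
ee_rot: [-3.141, 0.0, -3.141]
force: [-0.7, 0.6, 5.1]
width: 0.672
grip_force: 63.2
```

>>> play_rows:
  commands:
    - {"xyz": [0, 0, -0.15], "turn": [0, 0, 0], "gripper": 0.6}
    - {"xyz": [0, 0, -0.3], "turn": [0, 0, 0], "gripper": 0.6}
    - {"xyz": [-0.06, 0.07, -0.3], "turn": [0, 0, 0], "gripper": 0.6}
    - {"xyz": [-0.14, 0.17, -0.3], "turn": [0, 0, 0], "gripper": 0.6}
    - {"xyz": [-0.22, 0.27, -0.3], "turn": [0, 0, 0], "gripper": 0.6}

```text
time: 14.55
tcp_pos: [0.4945, -0.0629, 0.1141]
ee_rot: [-3.141, 0.001, 3.141]
force: [-0.1, -0.6, -0.1]
width: 0.672
grip_force: 64.9
```

>>> play_rows:
  commands:
    - {"xyz": [-0.08, 0.1, 0], "turn": [0, 0, 0], "gripper": 0.6}
    - {"xyz": [-0.16, 0.2, 0], "turn": [0, 0, 0], "gripper": 0.6}
    - {"xyz": [-0.24, 0.3, 0], "turn": [0, 0, 0], "gripper": 0.6}
    - {"xyz": [-0.32, 0.4, 0], "turn": [0, 0, 0], "gripper": 0.6}
    - {"xyz": [-0.32, 0.4, 0], "turn": [0, 0, 0], "gripper": 0.6}

```text
time: 15.05
tcp_pos: [0.5923, 0.0601, 0.1134]
ee_rot: [3.14, 0.003, -3.136]
force: [-0.1, -0.0, -1.5]
width: 0.671
grip_force: 64.8
```

>>> play_rows:
  commands:
    - {"xyz": [-0.08, 0.1, 0], "turn": [0, 0, 0], "gripper": 0.6}
    - {"xyz": [-0.127, 0.15, 0], "turn": [0, 0, 0], "gripper": 0.6}
    - {"xyz": [-0.127, 0.151, 0], "turn": [0, 0, 0], "gripper": 0.6}
    - {"xyz": [-0.127, 0.151, 0], "turn": [0, 0, 0], "gripper": 0.6}
    - {"xyz": [-0.127, 0.151, 0], "turn": [0, 0, 0], "gripper": 0.6}

```text
time: 15.55
tcp_pos: [0.6265, 0.101, 0.113]
ee_rot: [-3.141, -0.002, -3.142]
force: [-1.1, -0.2, -0.7]
width: 0.675
grip_force: 64.8
```

>>> play_rows:
  commands:
    - {"xyz": [0, 0, 0.07], "turn": [0, 0, 0], "gripper": 0.6}
    - {"xyz": [0, 0, 0.12], "turn": [0, 0, 0], "gripper": 0.6}
    - {"xyz": [0, 0, 0.15], "turn": [0, 0, 0], "gripper": 0.6}
    - {"xyz": [0, 0, 0.15], "turn": [0, 0, 0], "gripper": 0.6}
    - {"xyz": [0, 0, 0.15], "turn": [0, 0, 0], "gripper": 0.6}

```text
time: 16.05
tcp_pos: [0.6277, 0.1015, 0.0689]
ee_rot: [-3.142, 0.0, -3.141]
force: [-0.5, 0.3, -2.0]
width: 0.673
grip_force: 64.8
```

>>> play_rows:
  commands:
    - {"xyz": [0, 0, 0.015], "turn": [0, 0, 0], "gripper": 0.6}
    - {"xyz": [0, 0, 0.03], "turn": [0, 0, 0], "gripper": 0.6}
    - {"xyz": [0, 0, 0.035], "turn": [0, 0, 0], "gripper": 0.6}
    - {"xyz": [0, 0, 0.035], "turn": [0, 0, 0], "gripper": 0.6}

```text
time: 16.45
tcp_pos: [0.6274, 0.102, 0.0577]
ee_rot: [-3.142, -0.001, -3.141]
force: [-0.8, -0.4, -1.1]
width: 0.672
grip_force: 64.8
```

>>> play_rows:
  commands:
    - {"xyz": [0, 0, 0.004], "turn": [0, 0, 0], "gripper": 0.6}
    - {"xyz": [0, 0, 0.008], "turn": [0, 0, 0], "gripper": 0.6}
    - {"xyz": [0, 0, 0.01], "turn": [0, 0, 0], "gripper": 0.6}
    - {"xyz": [0, 0, 0.01], "turn": [0, 0, 0], "gripper": 0.6}

```text
time: 16.85
tcp_pos: [0.6278, 0.102, 0.055]
ee_rot: [-3.142, 0.0, -3.141]
force: [-0.3, 0.8, -0.8]
width: 0.672
grip_force: 65.1
```

>>> play_rows:
  commands:
    - {"xyz": [0, 0, 0], "turn": [0, 0, 0], "gripper": 1}
    - {"xyz": [0, 0, 0], "turn": [0, 0, 0], "gripper": 1}
    - {"xyz": [0, 0, 0], "turn": [0, 0, 0], "gripper": 1}
    - {"xyz": [0, 0, -0.1], "turn": [0, 0, 0], "gripper": 1}
    - {"xyz": [0, 0, -0.2], "turn": [0, 0, 0], "gripper": 1}

```text
time: 17.35
tcp_pos: [0.6267, 0.1019, 0.1146]
ee_rot: [-3.141, -0.003, -3.141]
force: [1.1, -0.7, 0.2]
width: 0.996
grip_force: 0.0
```

>>> play_rows:
  commands:
    - {"xyz": [0.11, 0.04, -0.06], "turn": [0, 0, 0.02], "gripper": 0.6}
    - {"xyz": [0.22, 0.08, -0.1], "turn": [0, 0, 0.04], "gripper": 0.6}
    - {"xyz": [0.35, 0.12, -0.1], "turn": [0, 0, 0.06], "gripper": 0.6}
    - {"xyz": [0.48, 0.17, -0.1], "turn": [0, 0, 0.08], "gripper": 0.6}
    - {"xyz": [0.587, 0.21, -0.1], "turn": [0, 0, 0.1], "gripper": 0.6}

```text
time: 17.85
tcp_pos: [0.4494, 0.1652, 0.1452]
ee_rot: [3.142, -0.0, 2.509]
force: [0.9, -0.7, 0.0]
width: 0.601
grip_force: 0.0
```

>>> play_rows:
  commands:
    - {"xyz": [0, 0, 0], "turn": [0, 0, 0.02], "gripper": 0.6}
    - {"xyz": [0, 0, 0], "turn": [0, 0, 0.04], "gripper": 0.6}
    - {"xyz": [0, 0, 0], "turn": [0, 0, 0.06], "gripper": 0.6}
    - {"xyz": [0, 0, 0], "turn": [0, 0, 0.08], "gripper": 0.6}
    - {"xyz": [0, 0, 0], "turn": [0, 0, 0.1], "gripper": 0.6}

```text
time: 18.35
tcp_pos: [0.4516, 0.1648, 0.1452]
ee_rot: [3.141, 0.0, 1.881]
force: [0.1, 0.4, -0.0]
width: 0.603
grip_force: 0.0
```

>>> play_rows:
  commands:
    - {"xyz": [0, 0, 0], "turn": [0, 0, 0.02], "gripper": 0.6}
    - {"xyz": [0, 0, 0], "turn": [0, 0, 0.04], "gripper": 0.6}
    - {"xyz": [0, 0, 0], "turn": [0, 0, 0.06], "gripper": 0.6}
    - {"xyz": [0, 0, 0], "turn": [0, 0, 0.072], "gripper": 0.6}
    - {"xyz": [0, 0, 0], "turn": [0, 0, 0.072], "gripper": 0.6}

```text
time: 18.85
tcp_pos: [0.4516, 0.1648, 0.1452]
ee_rot: [3.141, -0.0, 1.434]
force: [-0.1, -0.3, 0.4]
width: 0.6
grip_force: 0.0
```

```bash
python3 - <<'E'
from station import *
from h import *
s=sense();print(s['time'],s['tcp_pos'],s['ee_rot'])
c=read_camera('wrist');pickle.dump(c,open('w3.pkl','wb'))
t=read_camera('scene');b=np.clip(c['color'].astype(float)*1.8,0,255).astype(np.uint8)
o=np.zeros((384,768,3),np.uint8);o[:,:512]=b[:,:,::-1]
o[:256,512:]=cv2.resize(t['color'][:,:,::-1][210:338,200:328],(256,256));cv2.imwrite('pics/w3.png',o)
E
```

```text
18.85 [0.45161538 0.16478765 0.14517636] [ 3.14118297e+00 -1.10649615e-04  1.43374994e+00]
```

View pics/w3.png

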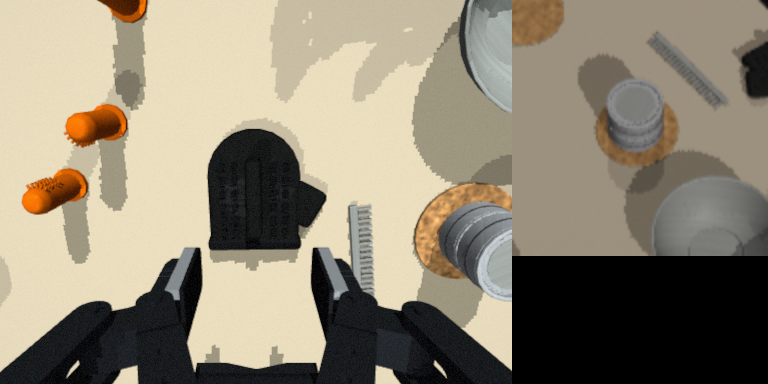

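The tins are nested and level on the left disc. The mitt is square to the gripper, with its rib at u≈254, its cuff at v 247 and its tip at v 128.

```bash
python3 - <<'E'
from h import *
c=pickle.load(open('w3.pkl','rb'))
a=ray(c,254,247,.010);b=ray(c,254,128,.010);print(a,b,np.linalg.norm(a-b),(a+b)/2, ray(c,208,190,.01),ray(c,300,190,.01))
E
```

```text
[0.44435371 0.11666908 0.01      ] [0.45805945 0.21485872 0.01      ] 0.0991415758414378 [0.45120658 0.1657639  0.01      ] [0.41480524 0.17147121 0.01      ] [0.48780314 0.16141481 0.01      ]
```

>>> play_rows:
  commands:
    - {"xyz": [0.003, 0, 0.12], "turn": [0, 0, 0], "gripper": 0.6}
    - {"xyz": [0.003, 0, 0.24], "turn": [0, 0, 0], "gripper": 0.6}
    - {"xyz": [0.003, 0, 0.32], "turn": [0, 0, 0], "gripper": 0.6}
    - {"xyz": [0.003, 0, 0.36], "turn": [0, 0, 0], "gripper": 0.6}
    - {"xyz": [0.003, 0, 0.36], "turn": [0, 0, 0], "gripper": 0.6}

```text
time: 19.45
tcp_pos: [0.4505, 0.1654, 0.0358]
ee_rot: [-3.139, 0.001, 1.434]
force: [-0.0, 0.0, 0.9]
width: 0.598
grip_force: 0.0
```

>>> play_rows:
  commands:
    - {"xyz": [0, 0, 0], "turn": [0, 0, 0], "gripper": 0.05}
    - {"xyz": [0, 0, 0], "turn": [0, 0, 0], "gripper": 0.05}
    - {"xyz": [0, 0, 0], "turn": [0, 0, 0], "gripper": 0.05}
    - {"xyz": [0, 0, 0], "turn": [0, 0, 0], "gripper": 0.05}
    - {"xyz": [0, 0, 0], "turn": [0, 0, 0], "gripper": 0.05}

```text
time: 19.95
tcp_pos: [0.4528, 0.1659, 0.0384]
ee_rot: [3.139, -0.001, 1.434]
force: [-1.1, 0.5, 6.5]
width: 0.126
grip_force: 61.3
```

>>> play_rows:
  commands:
    - {"xyz": [0, 0, 0], "turn": [0, 0, 0], "gripper": 0.05}
    - {"xyz": [0, 0, 0], "turn": [0, 0, 0], "gripper": 0.05}
    - {"xyz": [0, 0, 0], "turn": [0, 0, 0], "gripper": 0.05}

```text
time: 20.25
tcp_pos: [0.4528, 0.166, 0.0384]
ee_rot: [3.139, -0.001, 1.434]
force: [-0.1, -1.3, 5.8]
width: 0.123
grip_force: 61.3
```

>>> play_rows:
  commands:
    - {"xyz": [0, 0, -0.1], "turn": [0, 0, 0], "gripper": 0.05}
    - {"xyz": [0, 0, -0.22], "turn": [0, 0, 0], "gripper": 0.05}
    - {"xyz": [-0.05, 0.04, -0.3], "turn": [0, 0, 0], "gripper": 0.05}
    - {"xyz": [-0.13, 0.11, -0.3], "turn": [0, 0, 0], "gripper": 0.05}
    - {"xyz": [-0.22, 0.19, -0.3], "turn": [0, 0, 0], "gripper": 0.05}

```text
time: 20.75
tcp_pos: [0.5002, 0.0923, 0.1289]
ee_rot: [3.138, -0.001, 1.436]
force: [0.1, -1.0, -1.3]
width: 0.122
grip_force: 60.3
```

>>> play_rows:
  commands:
    - {"xyz": [-0.09, 0.08, 0], "turn": [0, 0, 0], "gripper": 0.05}
    - {"xyz": [-0.18, 0.16, 0], "turn": [0, 0, 0], "gripper": 0.05}
    - {"xyz": [-0.27, 0.24, 0], "turn": [0, 0, 0], "gripper": 0.05}
    - {"xyz": [-0.36, 0.32, 0], "turn": [0, 0, 0], "gripper": 0.05}
    - {"xyz": [-0.4, 0.35, 0], "turn": [0, 0, 0], "gripper": 0.05}

```text
time: 21.25
tcp_pos: [0.5888, -0.0436, 0.1276]
ee_rot: [3.139, 0.001, 1.431]
force: [-0.1, 0.3, -0.6]
width: 0.121
grip_force: 60.3
```

>>> play_rows:
  commands:
    - {"xyz": [-0.08, 0.07, 0], "turn": [0, 0, 0], "gripper": 0.05}
    - {"xyz": [-0.15, 0.13, 0], "turn": [0, 0, 0], "gripper": 0.05}
    - {"xyz": [-0.187, 0.163, 0], "turn": [0, 0, 0], "gripper": 0.05}
    - {"xyz": [-0.187, 0.163, 0], "turn": [0, 0, 0], "gripper": 0.05}
    - {"xyz": [-0.187, 0.163, 0], "turn": [0, 0, 0], "gripper": 0.05}

```text
time: 21.75
tcp_pos: [0.6266, -0.1022, 0.1268]
ee_rot: [-3.14, -0.001, 1.434]
force: [-0.1, 0.3, -1.5]
width: 0.125
grip_force: 60.3
```

```bash
python3 - <<'E'
from station import *
from h import *
s=sense();print(s['time'],s['tcp_pos'],s['ee_rot'],s['width'])
c=read_camera('wrist');pickle.dump(c,open('w4.pkl','wb'))
b=np.clip(c['color'].astype(float)*1.8,0,255).astype(np.uint8)
cv2.imwrite('pics/w4.png',b[:,:,::-1])
E
```

```text
21.75 [ 0.62660718 -0.10220735  0.12682965] [-3.14035144e+00 -7.51244803e-04  1.43375005e+00] 0.12476515763513968
```

View pics/w4.png

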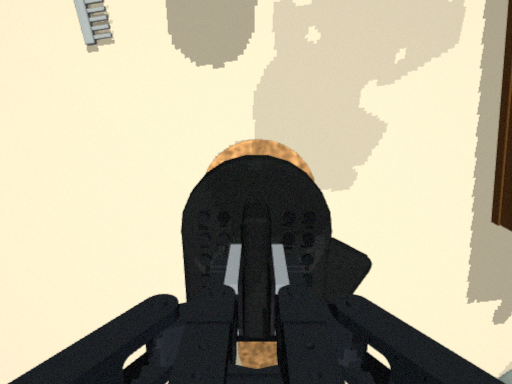

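The mitt is held level above the middle disc, whose edge tops out at (260,139). It's symmetric about u≈259.

```bash
python3 - <<'E'
from h import *
c=pickle.load(open('w4.pkl','rb'))
e=ray(c,260,139,.004);print(e, e[:2]-.045*np.array([np.cos(1.434),np.sin(1.434)]))
p=np.array([ray(c,u,v,.004)[:2] for u,v in((207,180),(225,155),(260,139),(292,152),(313,180))])
from scipy.optimize import least_squares
print(least_squares(lambda q:np.hypot(*(p-q).T)-.045,[.63,-.1]))
E
```

```text
[ 0.63636612 -0.05918583  0.004     ] [ 0.63022946 -0.10376544]
     message: `gtol` termination condition is satisfied.
     success: True
      status: 1
         fun: [-1.532e-03 -8.576e-04  2.390e-03 -5.019e-04 -1.783e-03]
           x: [ 6.301e-01 -1.062e-01]
        cost: 6.113609369030669e-06
         jac: [[ 8.636e-01 -5.041e-01]
               [ 4.744e-01 -8.803e-01]
               [-1.313e-01 -9.913e-01]
               [-6.359e-01 -7.718e-01]
               [-9.669e-01 -2.550e-01]]
        grad: [-3.595e-09  9.023e-09]
  optimality: 9.02306935660748e-09
 active_mask: [ 0.000e+00  0.000e+00]
        nfev: 4
        njev: 4
```

>>> play_rows:
  commands:
    - {"xyz": [-0.003, 0.01, 0.1], "turn": [0, 0, 0], "gripper": 0.05}
    - {"xyz": [-0.003, 0.01, 0.2], "turn": [0, 0, 0], "gripper": 0.05}
    - {"xyz": [-0.003, 0.01, 0.245], "turn": [0, 0, 0], "gripper": 0.05}
    - {"xyz": [-0.003, 0.01, 0.265], "turn": [0, 0, 0], "gripper": 0.05}
    - {"xyz": [-0.003, 0.01, 0.265], "turn": [0, 0, 0], "gripper": 0.05}

```text
time: 22.3
tcp_pos: [0.6298, -0.1036, 0.0473]
ee_rot: [-3.14, -0.0, 1.434]
force: [0.2, -0.3, -0.9]
width: 0.123
grip_force: 60.3
```

>>> play_rows:
  commands:
    - {"xyz": [0, 0, 0.006], "turn": [0, 0, 0], "gripper": 0.05}
    - {"xyz": [0, 0, 0.012], "turn": [0, 0, 0], "gripper": 0.05}
    - {"xyz": [0, 0, 0.012], "turn": [0, 0, 0], "gripper": 0.05}

```text
time: 22.6
tcp_pos: [0.6308, -0.1044, 0.0446]
ee_rot: [3.14, 0.0, 1.434]
force: [-0.2, -0.3, 0.1]
width: 0.12
grip_force: 60.3
```

>>> play_rows:
  commands:
    - {"xyz": [0, 0, 0.006], "turn": [0, 0, 0], "gripper": 0.05}
    - {"xyz": [0, 0, 0.006], "turn": [0, 0, 0], "gripper": 0.05}
    - {"xyz": [0, 0, 0.006], "turn": [0, 0, 0], "gripper": 0.4}
    - {"xyz": [0, 0, 0.006], "turn": [0, 0, 0], "gripper": 0.4}
    - {"xyz": [0, 0, 0.006], "turn": [0, 0, 0], "gripper": 0.4}

```text
time: 23.1
tcp_pos: [0.6303, -0.1043, 0.0422]
ee_rot: [3.142, 0.0, 1.434]
force: [0.9, -0.1, 0.2]
width: 0.401
grip_force: 0.0
```

>>> play_rows:
  commands:
    - {"xyz": [0, 0, 0], "turn": [0, 0, 0], "gripper": 0.4}
    - {"xyz": [0, 0, -0.07], "turn": [0, 0, 0], "gripper": 0.4}
    - {"xyz": [0, 0, -0.17], "turn": [0, 0, 0], "gripper": 0.4}
    - {"xyz": [0, 0, -0.27], "turn": [0, 0, 0], "gripper": 0.6}
    - {"xyz": [-0.04, -0.02, -0.34], "turn": [0, 0, 0], "gripper": 1}

```text
time: 23.6
tcp_pos: [0.624, -0.1147, 0.1463]
ee_rot: [3.139, -0.0, 1.436]
force: [-0.1, -0.7, -0.7]
width: 0.725
grip_force: 0.0
```

>>> play_rows:
  commands:
    - {"xyz": [-0.08, -0.05, 0], "turn": [0, 0, 0], "gripper": 1}
    - {"xyz": [-0.18, -0.11, 0], "turn": [0, 0, 0], "gripper": 1}
    - {"xyz": [-0.29, -0.18, 0], "turn": [0, 0, 0], "gripper": 1}
    - {"xyz": [-0.4, -0.26, 0], "turn": [0, 0, 0], "gripper": 1}
    - {"xyz": [-0.45, -0.29, 0], "turn": [0, 0, 0], "gripper": 1}

```text
time: 24.1
tcp_pos: [0.5157, -0.239, 0.1441]
ee_rot: [-3.14, 0.001, 1.431]
force: [0.1, 0.5, 0.2]
width: 1.0
grip_force: 0.0
```

>>> play_rows:
  commands:
    - {"xyz": [-0.1, -0.07, 0], "turn": [0, 0, -0.005], "gripper": 1}
    - {"xyz": [-0.2, -0.13, 0], "turn": [0, 0, -0.014], "gripper": 1}
    - {"xyz": [-0.3, -0.2, 0], "turn": [0, 0, -0.014], "gripper": 1}
    - {"xyz": [-0.33, -0.22, 0], "turn": [0, 0, -0.014], "gripper": 1}
    - {"xyz": [-0.33, -0.22, 0], "turn": [0, 0, -0.014], "gripper": 1}

```text
time: 24.6
tcp_pos: [0.4384, -0.3273, 0.1442]
ee_rot: [3.141, -0.0, 1.519]
force: [-0.4, 0.8, 0.2]
width: 1.0
grip_force: 0.0
```

```bash
python3 - <<'E'
from station import *
from h import *
s=sense();print(s['time'],s['tcp_pos'],s['ee_rot'],s['width'])
c=read_camera('wrist');pickle.dump(c,open('w5.pkl','wb'))
t=read_camera('scene')
b=np.clip(c['color'].astype(float)*1.5,0,255).astype(np.uint8)
o=np.zeros((384,768,3),np.uint8);o[:,:512]=b[:,:,::-1]
o[:256,512:]=cv2.resize(t['color'][:,:,::-1][160:288,140:268],(256,256));cv2.imwrite('pics/w5.png',o)
E
```

```text
24.6 [ 0.43835516 -0.32726086  0.14418805] [ 3.14133892e+00 -7.54694630e-05  1.51858843e+00] 1.000044247821054
```

View pics/w5.png

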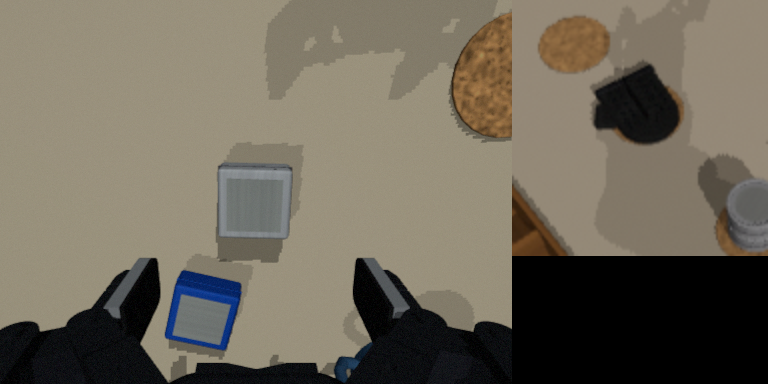

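The mitt lies flat on the middle disc. The square tin's lid is centred at (254,202) and squared to the gripper, and the blue one lies clear of it in -y.

```bash
python3 - <<'E'
from h import *
c=pickle.load(open('w5.pkl','rb'))
print(*[ray(c,u,v,.028).round(4) for u,v in((254.5,202),(219,168),(291,168),(289,238),(219,236))], ray(c,203,315,.028).round(4))
E
```

```text
[ 0.4382 -0.3296  0.028 ] [ 0.4138 -0.3022  0.028 ] [ 0.466 -0.305  0.028] [ 0.4633 -0.3604  0.028 ] [ 0.4092 -0.3559  0.028 ] [ 0.3896 -0.4273  0.028 ]
```

>>> play_rows:
  commands:
    - {"xyz": [-0.011, 0, 0.13], "turn": [0, 0, 0], "gripper": 1}
    - {"xyz": [-0.011, 0, 0.27], "turn": [0, 0, 0], "gripper": 1}
    - {"xyz": [-0.011, 0, 0.37], "turn": [0, 0, 0], "gripper": 1}
    - {"xyz": [-0.011, 0, 0.405], "turn": [0, 0, 0], "gripper": 1}
    - {"xyz": [-0.011, 0, 0.405], "turn": [0, 0, 0], "gripper": 1}

```text
time: 25.2
tcp_pos: [0.4389, -0.3278, 0.0213]
ee_rot: [-3.139, -0.002, 1.523]
force: [0.0, 0.9, 1.7]
width: 0.999
grip_force: 0.0
```

>>> play_rows:
  commands:
    - {"xyz": [0, 0, 0], "turn": [0, 0, 0], "gripper": 0.55}
    - {"xyz": [0, 0, 0], "turn": [0, 0, 0], "gripper": 0.55}
    - {"xyz": [0, 0, 0], "turn": [0, 0, 0], "gripper": 0.55}
    - {"xyz": [0, 0, 0], "turn": [0, 0, 0], "gripper": 0.55}
    - {"xyz": [0, 0, 0], "turn": [0, 0, 0], "gripper": 0.55}

```text
time: 25.7
tcp_pos: [0.4404, -0.3306, 0.0246]
ee_rot: [3.138, 0.002, 1.522]
force: [-0.5, 1.2, 6.4]
width: 0.642
grip_force: 64.5
```

>>> play_rows:
  commands:
    - {"xyz": [0, 0, 0], "turn": [0, 0, 0], "gripper": 0.55}
    - {"xyz": [0, 0, 0], "turn": [0, 0, 0], "gripper": 0.55}
    - {"xyz": [0, 0, 0], "turn": [0, 0, 0], "gripper": 0.55}

```text
time: 26.0
tcp_pos: [0.4404, -0.3306, 0.0246]
ee_rot: [3.138, 0.002, 1.522]
force: [0.3, 0.8, 6.4]
width: 0.641
grip_force: 64.5
```

>>> play_rows:
  commands:
    - {"xyz": [0, 0, -0.12], "turn": [0, 0, 0], "gripper": 0.55}
    - {"xyz": [0.02, 0.04, -0.25], "turn": [0, 0, 0], "gripper": 0.55}
    - {"xyz": [0.06, 0.12, -0.28], "turn": [0, 0, 0], "gripper": 0.55}
    - {"xyz": [0.11, 0.23, -0.28], "turn": [0, 0, 0], "gripper": 0.55}
    - {"xyz": [0.16, 0.33, -0.28], "turn": [0, 0, 0], "gripper": 0.55}

```text
time: 26.5
tcp_pos: [0.5421, -0.2868, 0.1087]
ee_rot: [3.139, 0.002, 1.521]
force: [-0.3, -0.3, -0.4]
width: 0.644
grip_force: 64.1
```

>>> play_rows:
  commands:
    - {"xyz": [0.05, 0.11, 0], "turn": [0, 0, 0], "gripper": 0.55}
    - {"xyz": [0.1, 0.21, 0], "turn": [0, 0, 0], "gripper": 0.55}
    - {"xyz": [0.135, 0.285, 0], "turn": [0, 0, 0], "gripper": 0.55}
    - {"xyz": [0.145, 0.305, 0], "turn": [0, 0, 0], "gripper": 0.55}
    - {"xyz": [0.145, 0.305, 0], "turn": [0, 0, 0], "gripper": 0.55}

```text
time: 27.0
tcp_pos: [0.6343, -0.2472, 0.1069]
ee_rot: [3.141, 0.0, 1.523]
force: [-0.4, 0.1, -1.5]
width: 0.638
grip_force: 64.0
```

>>> play_rows:
  commands:
    - {"xyz": [0, 0, 0], "turn": [0, 0, 0], "gripper": 0.55}
    - {"xyz": [0, 0, 0], "turn": [0, 0, 0], "gripper": 0.55}

```text
time: 27.2
tcp_pos: [0.6325, -0.2482, 0.1067]
ee_rot: [-3.141, -0.0, 1.52]
force: [-0.5, -0.0, -0.7]
width: 0.643
grip_force: 64.0
```

```bash
python3 - <<'E'
from station import *
from h import *
s=sense();print(s['time'],s['tcp_pos'],s['ee_rot'],s['width'])
c=read_camera('wrist');pickle.dump(c,open('w6.pkl','wb'))
b=np.clip(c['color'].astype(float)*1.5,0,255).astype(np.uint8)
cv2.imwrite('pics/w6.png',b[:,:,::-1])
E
```

```text
27.2 [ 0.63252707 -0.24822233  0.10671168] [-3.14084442e+00 -6.12964030e-06  1.52009905e+00] 0.6425781188300854
```

View pics/w6.png

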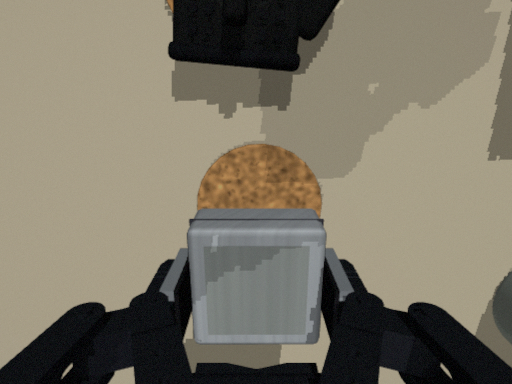

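The square tin is held level, lid centre at (257,281). The right disc spans u 197–322, its edge at v 143.

```bash
python3 - <<'E'
from h import *
c=pickle.load(open('w6.pkl','rb'))
e=ray(c,259.5,143,.004);print(e[:2]-.045*np.array([np.cos(1.52),np.sin(1.52)]),(ray(c,197,205,.004)+ray(c,322,205,.004))/2)
print([ray(c,u,v,.110)[:2] for u,v in((257,281),(190,222),(324,222),(194,342),(320,342))])
E
```

```text
[ 0.63572689 -0.24956734] [ 0.6359273  -0.24848831  0.004     ]
[array([ 0.63416192, -0.2445438 ]), array([ 0.60993252, -0.21768209]), array([ 0.66092515, -0.22024059]), array([ 0.60553862, -0.27312423]), array([ 0.65980443, -0.27583087])]
```

>>> play_rows:
  commands:
    - {"xyz": [-0.007, 0.007, 0.1], "turn": [0, 0, 0], "gripper": 0.55}
    - {"xyz": [-0.007, 0.007, 0.19], "turn": [0, 0, 0], "gripper": 0.55}
    - {"xyz": [-0.007, 0.007, 0.23], "turn": [0, 0, 0], "gripper": 0.55}
    - {"xyz": [-0.007, 0.007, 0.24], "turn": [0, 0, 0], "gripper": 0.55}
    - {"xyz": [-0.007, 0.007, 0.24], "turn": [0, 0, 0], "gripper": 0.55}

```text
time: 27.75
tcp_pos: [0.6356, -0.25, 0.0348]
ee_rot: [-3.141, -0.0, 1.521]
force: [0.1, 0.4, -0.3]
width: 0.637
grip_force: 64.0
```

>>> play_rows:
  commands:
    - {"xyz": [0, 0, 0.008], "turn": [0, 0, 0], "gripper": 0.55}
    - {"xyz": [0, 0, 0.014], "turn": [0, 0, 0], "gripper": 0.55}
    - {"xyz": [0, 0, 0.014], "turn": [0, 0, 0], "gripper": 0.55}
    - {"xyz": [0, 0, 0.014], "turn": [0, 0, 0], "gripper": 0.55}

```text
time: 28.15
tcp_pos: [0.636, -0.2498, 0.0309]
ee_rot: [3.141, 0.0, 1.522]
force: [-0.5, -0.8, -0.6]
width: 0.641
grip_force: 64.0
```

>>> play_rows:
  commands:
    - {"xyz": [0, 0, 0.007], "turn": [0, 0, 0], "gripper": 0.55}
    - {"xyz": [0, 0, 0.007], "turn": [0, 0, 0], "gripper": 0.55}
    - {"xyz": [0, 0, 0.007], "turn": [0, 0, 0], "gripper": 1}
    - {"xyz": [0, 0, 0.007], "turn": [0, 0, 0], "gripper": 1}
    - {"xyz": [0, 0, 0.007], "turn": [0, 0, 0], "gripper": 1}

```text
time: 28.65
tcp_pos: [0.6356, -0.2497, 0.0282]
ee_rot: [-3.141, -0.0, 1.522]
force: [-0.5, 0.7, 0.1]
width: 0.998
grip_force: 0.0
```

>>> play_rows:
  commands:
    - {"xyz": [0, 0, 0], "turn": [0, 0, 0], "gripper": 1}
    - {"xyz": [0, 0, -0.1], "turn": [0, 0, 0], "gripper": 1}
    - {"xyz": [0, 0, -0.22], "turn": [0, 0, 0], "gripper": 1}
    - {"xyz": [0, 0, -0.35], "turn": [0, 0, 0], "gripper": 1}
    - {"xyz": [0, 0, -0.467], "turn": [0, 0, 0], "gripper": 1}

```text
time: 29.15
tcp_pos: [0.6358, -0.2497, 0.1701]
ee_rot: [3.141, 0.0, 1.522]
force: [0.9, -0.6, 0.0]
width: 1.002
grip_force: 0.0
```

>>> play_rows:
  commands:
    - {"xyz": [0.1, -0.05, 0], "turn": [0, 0, 0], "gripper": 0.7}
    - {"xyz": [0.22, -0.11, 0], "turn": [0, 0, 0], "gripper": 0.7}
    - {"xyz": [0.35, -0.18, 0], "turn": [0, 0, 0], "gripper": 0.7}
    - {"xyz": [0.48, -0.24, 0], "turn": [0, 0, 0], "gripper": 0.7}
    - {"xyz": [0.61, -0.31, 0], "turn": [0, 0, 0], "gripper": 0.7}

```text
time: 29.65
tcp_pos: [0.5512, -0.0611, 0.1686]
ee_rot: [3.141, -0.0, 1.521]
force: [1.2, 0.4, -0.4]
width: 0.697
grip_force: 0.0
```

>>> play_rows:
  commands:
    - {"xyz": [0.12, -0.06, 0], "turn": [0, 0, 0], "gripper": 0.7}
    - {"xyz": [0.24, -0.12, 0], "turn": [0, 0, 0], "gripper": 0.7}
    - {"xyz": [0.36, -0.18, 0], "turn": [0, 0, 0], "gripper": 0.7}
    - {"xyz": [0.49, -0.25, 0], "turn": [0, 0, 0], "gripper": 0.7}
    - {"xyz": [0.61, -0.31, 0], "turn": [0, 0, 0], "gripper": 0.7}

```text
time: 30.15
tcp_pos: [0.4668, 0.1265, 0.1686]
ee_rot: [3.141, -0.0, 1.521]
force: [0.4, 1.1, 0.5]
width: 0.702
grip_force: 0.0
```

>>> play_rows:
  commands:
    - {"xyz": [0.13, -0.07, 0], "turn": [0, 0, 0], "gripper": 0.7}
    - {"xyz": [0.27, -0.14, 0], "turn": [0, 0, 0], "gripper": 0.7}
    - {"xyz": [0.41, -0.21, 0], "turn": [0, 0, 0], "gripper": 0.7}
    - {"xyz": [0.53, -0.27, 0], "turn": [0, 0, 0], "gripper": 0.7}
    - {"xyz": [0.62, -0.31, 0], "turn": [0, 0, 0], "gripper": 0.7}

```text
time: 30.65
tcp_pos: [0.3828, 0.3174, 0.1686]
ee_rot: [3.141, -0.0, 1.524]
force: [0.9, -1.2, -0.4]
width: 0.703
grip_force: 0.0
```

>>> play_rows:
  commands:
    - {"xyz": [0, 0, 0], "turn": [0, 0, 0], "gripper": 0.7}
    - {"xyz": [0, 0, 0], "turn": [0, 0, 0], "gripper": 0.7}
    - {"xyz": [0, 0, 0], "turn": [0, 0, 0], "gripper": 0.7}

```text
time: 30.95
tcp_pos: [0.3845, 0.3146, 0.1683]
ee_rot: [3.142, 0.001, 1.521]
force: [1.0, 0.1, -0.2]
width: 0.702
grip_force: 0.0
```

```bash
python3 - <<'E'
from station import *
from h import *
s=sense();print(s['time'],s['tcp_pos'],s['ee_rot'],s['width'])
c=read_camera('wrist');pickle.dump(c,open('w7.pkl','wb'))
t=read_camera('top');pickle.dump(t,open('t7.pkl','wb'))
o=np.zeros((600,768,3),np.uint8);o[:384,:512]=c['color'][:,:,::-1]
o[384:600,:768]=cv2.resize(t['color'][:,:,::-1][125:179,180:372],(768,216),interpolation=cv2.INTER_CUBIC);cv2.imwrite('pics/w7.png',o)
E
```

```text
30.95 [0.38449645 0.31457185 0.16833337] [3.14157064e+00 5.00162530e-04 1.52061506e+00] 0.7016764687239271
```

View pics/w7.png

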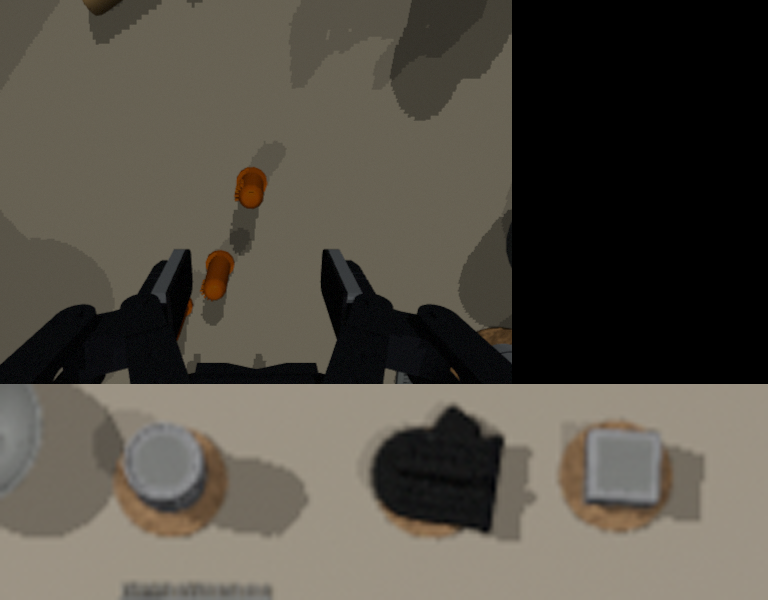

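The layout looks good: tins, mitt and square tin are all centred. The wanted brush stands upright, crown at (251,196) and foot at about (252,180), and its neighbour is at (216,275).

```bash
python3 - <<'E'
from h import *
c=pickle.load(open('w7.pkl','rb'))
print(ray(c,251.5,197,.048),ray(c,252,181,.004),ray(c,215,289,.048),ray(c,219,262,.004))
print(proj(c,[[.384,.315,.004],[.384,.315,.05]]))
h=cv2.cvtColor(c['color'],cv2.COLOR_RGB2HSV).astype(int)
for b in blobs((h[...,1]>150)&(h[...,0]<15)&(h[...,2]>60),50):
    v,u=np.nonzero(b);print(u.min(),u.max(),v.min(),v.max())
E
```

```text
[0.38208903 0.31493448 0.048     ] [0.38200298 0.31585385 0.004     ] [0.34739897 0.236241   0.048     ] [0.34617272 0.23746887 0.004     ]
[[254.3048424  181.82351465]
 [253.99145791 197.59719543]]
234 266 167 207
200 233 250 300
187 192 298 315
```

>>> play_rows:
  commands:
    - {"xyz": [0.002, -0.008, 0.1], "turn": [0, 0, 0], "gripper": 0.7}
    - {"xyz": [0.002, -0.008, 0.22], "turn": [0, 0, 0], "gripper": 0.7}
    - {"xyz": [0.002, -0.008, 0.34], "turn": [0, 0, 0], "gripper": 0.7}
    - {"xyz": [0.002, -0.008, 0.42], "turn": [0, 0, 0], "gripper": 0.7}
    - {"xyz": [0.002, -0.008, 0.455], "turn": [0, 0, 0], "gripper": 0.7}

```text
time: 31.55
tcp_pos: [0.381, 0.3143, 0.0298]
ee_rot: [-3.139, 0.002, 1.52]
force: [-0.5, -0.1, 0.1]
width: 0.697
grip_force: 0.0
```

>>> play_rows:
  commands:
    - {"xyz": [0, 0, 0], "turn": [0, 0, 0], "gripper": 0.7}
    - {"xyz": [0, 0, 0], "turn": [0, 0, 0], "gripper": 0.7}
    - {"xyz": [0, 0, 0], "turn": [0, 0, 0], "gripper": 0.45}
    - {"xyz": [0, 0, 0], "turn": [0, 0, 0], "gripper": 0.38}
    - {"xyz": [0, 0, 0], "turn": [0, 0, 0], "gripper": 0.34}

```text
time: 32.05
tcp_pos: [0.3824, 0.3164, 0.0328]
ee_rot: [3.14, -0.001, 1.522]
force: [0.4, -0.2, -0.0]
width: 0.339
grip_force: 0.0
```

>>> play_rows:
  commands:
    - {"xyz": [0, 0, 0], "turn": [0, 0, 0], "gripper": 0.3}
    - {"xyz": [0, 0, 0], "turn": [0, 0, 0], "gripper": 0.26}
    - {"xyz": [0, 0, 0], "turn": [0, 0, 0], "gripper": 0.22}
    - {"xyz": [0, 0, 0], "turn": [0, 0, 0], "gripper": 0.18}
    - {"xyz": [0, 0, 0], "turn": [0, 0, 0], "gripper": 0.15}

```text
time: 32.55
tcp_pos: [0.382, 0.3162, 0.0323]
ee_rot: [3.141, -0.0, 1.522]
force: [-1.9, -1.1, 6.1]
width: 0.216
grip_force: 58.5
```

>>> play_rows:
  commands:
    - {"xyz": [0, 0, 0], "turn": [0, 0, 0], "gripper": 0.12}
    - {"xyz": [0, 0, 0], "turn": [0, 0, 0], "gripper": 0.12}
    - {"xyz": [0, 0, 0], "turn": [0, 0, 0], "gripper": 0.12}
    - {"xyz": [0, 0, 0], "turn": [0, 0, 0], "gripper": 0.12}

```text
time: 32.95
tcp_pos: [0.382, 0.3162, 0.0323]
ee_rot: [3.141, -0.0, 1.522]
force: [-0.7, -0.7, 6.3]
width: 0.221
grip_force: 58.5
```

>>> play_rows:
  commands:
    - {"xyz": [0, 0, -0.06], "turn": [0, 0, 0], "gripper": 0.12}
    - {"xyz": [0, 0, -0.16], "turn": [0, 0, 0], "gripper": 0.12}
    - {"xyz": [0, 0, -0.27], "turn": [0, 0, 0], "gripper": 0.12}
    - {"xyz": [0, 0, -0.38], "turn": [0, 0, 0], "gripper": 0.12}
    - {"xyz": [0, 0, -0.45], "turn": [0, 0, 0], "gripper": 0.12}

```text
time: 33.45
tcp_pos: [0.3825, 0.3165, 0.1691]
ee_rot: [3.14, -0.001, 1.522]
force: [0.6, 0.9, -0.8]
width: 0.217
grip_force: 58.6
```

>>> play_rows:
  commands:
    - {"xyz": [-0.1, 0.05, 0], "turn": [0, 0, 0], "gripper": 0.12}
    - {"xyz": [-0.22, 0.11, 0], "turn": [0, 0, 0], "gripper": 0.12}
    - {"xyz": [-0.35, 0.18, 0], "turn": [0, 0, 0], "gripper": 0.12}
    - {"xyz": [-0.48, 0.24, 0], "turn": [0, 0, 0], "gripper": 0.12}
    - {"xyz": [-0.61, 0.31, 0], "turn": [0, 0, 0], "gripper": 0.12}

```text
time: 33.95
tcp_pos: [0.4658, 0.1272, 0.1669]
ee_rot: [-3.141, -0.0, 1.522]
force: [0.4, 0.5, 0.5]
width: 0.214
grip_force: 58.6
```

>>> play_rows:
  commands:
    - {"xyz": [-0.12, 0.06, 0], "turn": [0, 0, 0], "gripper": 0.12}
    - {"xyz": [-0.24, 0.12, 0], "turn": [0, 0, 0], "gripper": 0.12}
    - {"xyz": [-0.36, 0.18, 0], "turn": [0, 0, 0], "gripper": 0.12}
    - {"xyz": [-0.49, 0.25, 0], "turn": [0, 0, 0], "gripper": 0.12}
    - {"xyz": [-0.61, 0.31, 0], "turn": [0, 0, 0], "gripper": 0.12}

```text
time: 34.45
tcp_pos: [0.5503, -0.0606, 0.1668]
ee_rot: [3.141, 0.0, 1.521]
force: [0.2, -0.0, 0.3]
width: 0.217
grip_force: 58.6
```

>>> play_rows:
  commands:
    - {"xyz": [-0.13, 0.07, 0], "turn": [0, 0, 0], "gripper": 0.12}
    - {"xyz": [-0.27, 0.14, 0], "turn": [0, 0, 0], "gripper": 0.12}
    - {"xyz": [-0.41, 0.21, 0], "turn": [0, 0, 0], "gripper": 0.12}
    - {"xyz": [-0.53, 0.27, 0], "turn": [0, 0, 0], "gripper": 0.12}
    - {"xyz": [-0.62, 0.318, 0], "turn": [0, 0, 0], "gripper": 0.12}

```text
time: 34.95
tcp_pos: [0.6362, -0.2518, 0.1663]
ee_rot: [-3.141, 0.0, 1.52]
force: [-0.5, 0.3, 0.4]
width: 0.216
grip_force: 58.6
```

>>> play_rows:
  commands:
    - {"xyz": [0, 0, 0.05], "turn": [0, 0, 0], "gripper": 0.12}
    - {"xyz": [0, 0, 0.1], "turn": [0, 0, 0], "gripper": 0.12}
    - {"xyz": [0, 0, 0.15], "turn": [0, 0, 0], "gripper": 0.12}
    - {"xyz": [0, 0, 0.18], "turn": [0, 0, 0], "gripper": 0.12}
    - {"xyz": [0, 0, 0.18], "turn": [0, 0, 0], "gripper": 0.12}

```text
time: 35.45
tcp_pos: [0.6346, -0.2483, 0.1109]
ee_rot: [-3.138, -0.001, 1.522]
force: [0.8, 0.7, -0.0]
width: 0.219
grip_force: 58.7
```

```bash
python3 - <<'E'
from station import *
from h import *
s=sense();print(s['time'],s['tcp_pos'],s['ee_rot'],s['width'])
c=read_camera('wrist');pickle.dump(c,open('w8.pkl','wb'))
cv2.imwrite('pics/w8.png',np.clip(c['color'].astype(float)*1.5,0,255).astype(np.uint8)[:,:,::-1])
t=pickle.load(open('t7.pkl','rb'));print('tin top cam',ray(t,335.4,145.5,.032),proj(c,[[.636,-.2485,.032]]))
E
```

```text
35.45 [ 0.63459414 -0.24825996  0.11092   ] [-3.13845286e+00 -1.41198616e-03  1.52187835e+00] 0.2187288965376435
tin top cam [ 0.63478731 -0.25176349  0.032     ] [[256.95577447 217.26074693]]
```

View pics/w8.png

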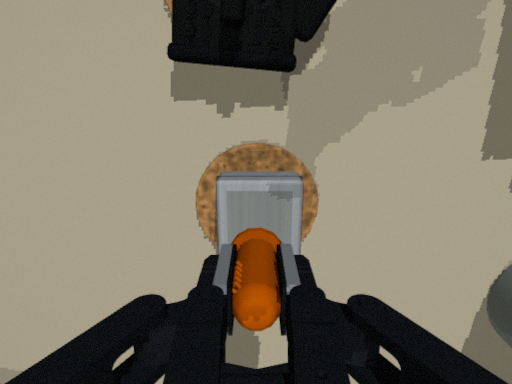

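The brush is held upright above the tin's lid (u 217–302, near edge v≈176), about 2 mm off centre. I'll correct that and lower.

>>> play_rows:
  commands:
    - {"xyz": [-0.005, 0.007, 0.06], "turn": [0, 0, 0], "gripper": 0.12}
    - {"xyz": [-0.005, 0.007, 0.11], "turn": [0, 0, 0], "gripper": 0.12}
    - {"xyz": [-0.005, 0.007, 0.135], "turn": [0, 0, 0], "gripper": 0.12}
    - {"xyz": [-0.005, 0.007, 0.135], "turn": [0, 0, 0], "gripper": 0.12}
    - {"xyz": [-0.005, 0.007, 0.135], "turn": [0, 0, 0], "gripper": 0.12}

```text
time: 36.0
tcp_pos: [0.6379, -0.2507, 0.0726]
ee_rot: [3.142, 0.0, 1.522]
force: [0.5, 1.0, -0.4]
width: 0.219
grip_force: 58.7
```

>>> play_rows:
  commands:
    - {"xyz": [0, 0, 0.005], "turn": [0, 0, 0], "gripper": 0.12}
    - {"xyz": [0, 0, 0.01], "turn": [0, 0, 0], "gripper": 0.12}
    - {"xyz": [0, 0, 0.01], "turn": [0, 0, 0], "gripper": 0.12}
    - {"xyz": [0, 0, 0.01], "turn": [0, 0, 0], "gripper": 0.12}

```text
time: 36.4
tcp_pos: [0.6379, -0.2508, 0.0696]
ee_rot: [3.141, 0.0, 1.522]
force: [-0.0, -0.3, -0.3]
width: 0.217
grip_force: 58.7
```

>>> play_rows:
  commands:
    - {"xyz": [0, 0, 0.005], "turn": [0, 0, 0], "gripper": 0.12}
    - {"xyz": [0, 0, 0.01], "turn": [0, 0, 0], "gripper": 0.12}
    - {"xyz": [0, 0, 0.013], "turn": [0, 0, 0], "gripper": 0.12}
    - {"xyz": [0, 0, 0.013], "turn": [0, 0, 0], "gripper": 0.12}

```text
time: 36.8
tcp_pos: [0.6376, -0.2506, 0.0652]
ee_rot: [-3.141, -0.0, 1.522]
force: [-0.2, 0.3, -0.5]
width: 0.218
grip_force: 58.7
```

>>> play_rows:
  commands:
    - {"xyz": [0, 0, 0.002], "turn": [0, 0, 0], "gripper": 0.12}
    - {"xyz": [0, 0, 0.004], "turn": [0, 0, 0], "gripper": 0.12}
    - {"xyz": [0, 0, 0.004], "turn": [0, 0, 0], "gripper": 0.12}

```text
time: 37.1
tcp_pos: [0.6378, -0.2508, 0.0644]
ee_rot: [3.141, 0.0, 1.522]
force: [-0.5, 0.2, 0.6]
width: 0.218
grip_force: 58.9
```

Touching down at the expected height. I'll open gently, rise and check.

>>> play_rows:
  commands:
    - {"xyz": [0, 0, 0], "turn": [0, 0, 0], "gripper": 0.24}
    - {"xyz": [0, 0, 0], "turn": [0, 0, 0], "gripper": 0.28}
    - {"xyz": [0, 0, 0], "turn": [0, 0, 0], "gripper": 0.34}
    - {"xyz": [0, 0, 0], "turn": [0, 0, 0], "gripper": 0.45}
    - {"xyz": [0, 0, 0], "turn": [0, 0, 0], "gripper": 0.6}

```text
time: 37.6
tcp_pos: [0.6378, -0.2507, 0.0643]
ee_rot: [-3.142, 0.0, 1.522]
force: [0.4, 0.6, 0.5]
width: 0.597
grip_force: 0.0
```

>>> play_rows:
  commands:
    - {"xyz": [0, 0, 0], "turn": [0, 0, 0], "gripper": 0.6}
    - {"xyz": [0, 0, -0.08], "turn": [0, 0, 0], "gripper": 0.6}
    - {"xyz": [0, 0, -0.2], "turn": [0, 0, 0], "gripper": 0.6}
    - {"xyz": [0, 0, -0.32], "turn": [0, 0, 0], "gripper": 0.6}
    - {"xyz": [0, 0, -0.42], "turn": [0, 0, 0], "gripper": 0.6}

```text
time: 38.1
tcp_pos: [0.6381, -0.2509, 0.1924]
ee_rot: [3.14, 0.001, 1.522]
force: [0.1, -0.2, 0.4]
width: 0.597
grip_force: 0.0
```

>>> play_rows:
  commands:
    - {"xyz": [0, -0.12, 0], "turn": [0, 0, 0], "gripper": 0.6}
    - {"xyz": [0, -0.25, 0], "turn": [0, 0, 0], "gripper": 0.6}
    - {"xyz": [0, -0.38, 0], "turn": [0, 0, 0], "gripper": 0.6}
    - {"xyz": [0, -0.5, 0], "turn": [0, 0, 0], "gripper": 0.6}
    - {"xyz": [0, -0.6, 0], "turn": [0, 0, 0], "gripper": 0.6}

```text
time: 38.6
tcp_pos: [0.456, -0.2414, 0.1904]
ee_rot: [-3.141, 0.0, 1.521]
force: [0.8, -0.3, 0.3]
width: 0.604
grip_force: 0.0
```

```bash
python3 - <<'E'
from station import *
from h import *
t=read_camera('scene');p=read_camera('top')
o=np.zeros((600,768,3),np.uint8);o[:384,:480]=cv2.resize(t['color'][:,:,::-1][140:332,130:370],(480,384),interpolation=cv2.INTER_CUBIC)
o[384:600,:768]=cv2.resize(p['color'][:,:,::-1][125:179,180:372],(768,216),interpolation=cv2.INTER_CUBIC);cv2.imwrite('pics/f.png',o)
E
```

```text
(no output)
```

View pics/f.png

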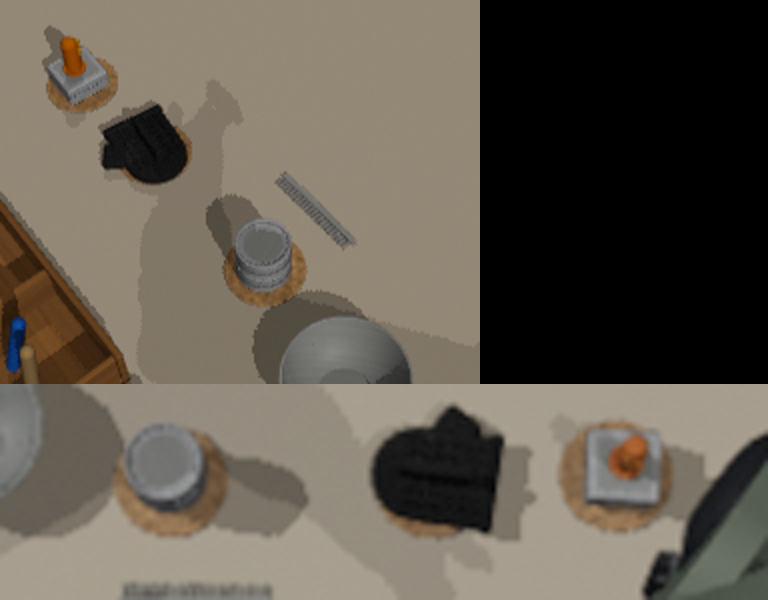

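The picture shows the brush upright on the square tin, the mitt flat on the middle disc, the tins nested and the bowl untouched.

```bash
python3 -c "
from station import *
print(hand_in())"
```

```text
the job is handed in; nothing more can be done
None
```

The job is handed in (the verdict was not shown): the round tins are nested on the left disc, the mitt lies rib up on the middle one, and the square tin is on the right one with the brush upright on top; in the last camera pictures everything stood centred and the bowl looked undisturbed.

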